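Pack the last washed rings by diameter and shut the box

ROBOT

A 6-joint arm with a two-finger parallel gripper is mounted at the origin on the work surface. World frame = base frame: x ahead of the robot, y to its left, z up, the work surface at z = 0. Lengths are in m, angles in rad, forces in N, time in s.
With the tool pointing down it reaches from about 0.3 to 0.775 m from the base axis. Payload 14.6 kg.
Tool frame: the origin (TCP) lies on the centre line of the jaws, within the pads' length; the fingertips stand 19 mm ahead of it and the grasp point (between the pads) is the TCP; z points along the fingers, y is the line along which they close (so a half turn about z gives the same grasp; the last joint's range is limited). The gripper opens to 94 mm and grips with 3 to 60 N. Pads are 16 mm wide; open, the fingers measure 119 mm over their backs; the gripper's body (75 mm by 177 mm) begins 78 mm behind the grasp point.
Start: joints at [1.252, 0.3, 1.521, -0, 1.321, -0.067], TCP at [0.137, 0.533, 0.224] pointing down, gripper open.
Joint ranges: [-3.03, 3.03], [-0.79, 2.21], [0.23, 2.52], [-1.04, 4.18], [0, 3.07], [-2.55, 2.55]. Speed limits (rad/s): [2.22, 2.22, 2.57, 3.14, 3.14, 3.14].

INTERFACE

Orientations are given as [roll, pitch, yaw] about the fixed x, y, z axes, in that order (R = Rz(yaw) Ry(pitch) Rx(roll)).
In Python, from station import get_obs, camera, workorder gives the robot as it stands.
- The arm moves only by the tool play_rows, never from a script. Its argument "motion" is a list that holds one entry, the list of rows, each a list of 7 numbers: the shift along the tool's x, y, z as a fraction of full scale, then the turn, a rotation vector about the tool's x, y, z as a fraction of full scale, then the opening, from -1 (shut) to 1 (fully open). In form: [[[x, y, z, ax, ay, az, grip], ...]]. A call has 1 to 10 rows; each row is the pose to reach, as a shift and turn from the pose commanded when the call began, along the tool's axes at that moment, turning the shorter way round; what a row does not reach only later rows make up. Full scale, the value 1, is 0.25 m for a shift and 2 pi rad for a turn. A row lasts 1/10 s, in which the tool goes at most 50 mm and 8.59 degrees, less where a joint would pass 70% of its speed; a pose out of reach is approached as far as the arm can. A call with a number of a shift or a turn outside -1 to 1 is refused whole. A call with a gripper value outside its range is refused whole. The fingers move at their own pace and stop on an object; "grip_force" is the grip in N (left out, the last holds). Time passes only in rows, so rows that repeat a pose let the fingers close. It gives the time, the measured TCP pose, the force, the opening and the grip force at its end, in the units of the state.
- get_obs(): the state, without advancing time (a new reading comes with each control period).
- camera(name): name is "scene" or "side" or "wrist"; returns a dict with "frame" (384x512x3 uint8, red, green, blue), "z_map" (384x512 float32, m along the optical axis (not along the pixel's ray), 0 where there is no reading), "camera_matrix" (3x3 intrinsics, pixels), "D" ([k1, k2, p1, p2, k3] as OpenCV has them; the pictures are not rectified), "T" (4x4, takes a point from camera to world coordinates); the wrist camera has in their place "T_tool_cam" (4x4, takes a point from camera to tool coordinates, whose origin is the TCP and whose axes are the flange's). Camera axes: x right, y up, looking along -z (the intrinsics and any distortion apply to the point x, -y, -z); pixel columns grow to the right and rows downward; lengths in m; the calibration is good to about 2 mm. A picture is of the moment at which its call begins: read the wrist's pose just before it.
- workorder.hand_in(): hands the job in; it is judged then, once.
The state is a dict: "time_s": time; "qpos": joint angles; "joint_vel": joint speeds; "tau": joint torques, N m; "ee_pos": TCP position; "eef_rot": TCP orientation; "force": force on the tool from outside, world axes, zero at the start; "moment": the same for the moment, N m; "grip_width": finger opening in m; "grip_force": force on a finger pad.
Only numpy, scipy, OpenCV 4.12 (cv2) and the standard library are available. Lean on these libraries where they do the work, as an engineer would, in place of code of your own. Each camera call takes 0.05 s, during which the arm holds its last target. There are 200 camera calls.

TASK

Take the three finished steel rings out of the green wash basket and pack each one in the white box, in the row that already holds rings of its own diameter: standing on the row's rails, leaning like the packed rings and flat against the last of them. Set them in gently, without knocking or dropping them, then lower the lid fully shut without slamming it, and leave the beaker and loupe where they are.

Things in the scene. Friction and masses are not known exactly. Their poses are not given: they have to be found in the camera images.
- ring_small: loose finished steel ring, 48 mm outside diameter, 35 mm bore, 8 mm thick, flat faces. Origin: its centre; own z axis: the ring's axis. Starts on edge in the basket, top leaning 30 to 37 degrees to the basket's -x; no wires beside its left and right rim at and above 20 mm below its centre (measured in its plane), so it can be gripped across the diameter with the tool in its leaning plane
- ring_medium: loose finished steel ring, 56 mm outside diameter, 42 mm bore, 8 mm thick, flat faces. Origin: its centre; own z axis: the ring's axis. Starts on edge in the basket, top leaning 30 to 37 degrees to the basket's -x; no wires beside its left and right rim at and above 20 mm below its centre (measured in its plane), so it can be gripped across the diameter with the tool in its leaning plane
- ring_large: loose finished steel ring, 64 mm outside diameter, 49 mm bore, 8 mm thick, flat faces. Origin: its centre; own z axis: the ring's axis. Starts on edge in the basket, top leaning 30 to 37 degrees to the basket's -x; no wires beside its left and right rim at and above 20 mm below its centre (measured in its plane), so it can be gripped across the diameter with the tool in its leaning plane
- row_small: white row insert in the box for the 48 mm rings: 186 mm along x by 90 mm, two round rails along x (32.4 mm between axes, tops 16 mm up). Origin: centre of its underside; x along the row, to the lid's hinge. Two 48 mm rings are already packed in its -x part (see box). A ring seated on the rails leaning 30 degrees has its centre 34 mm above the origin, over the row's middle line
- row_medium: white row insert in the box for the 56 mm rings: 186 mm along x by 90 mm, two round rails along x (37.2 mm between axes, tops 16 mm up). Origin: centre of its underside; x along the row, to the lid's hinge. Two 56 mm rings are already packed in its -x part (see box). A ring seated on the rails leaning 30 degrees has its centre 36 mm above the origin, over the row's middle line
- row_large: white row insert in the box for the 64 mm rings: 186 mm along x by 90 mm, two round rails along x (42.0 mm between axes, tops 16 mm up). Origin: centre of its underside; x along the row, to the lid's hinge. Two 64 mm rings are already packed in its -x part (see box). A ring seated on the rails leaning 30 degrees has its centre 39 mm above the origin, over the row's middle line
- box: white packing box, 210 (x) by 340 mm, walls 55 mm high, 4 mm thick, fixed; origin: centre of underside; x to the robot's left. The rows stand on its 4 mm floor in any order, 96 mm apart. Packed rings stand fast in each row, tops leaning 30 degrees to -x; the last one's centre is 50 to 5 mm on the -x side of the row's origin, not measured. The next ring's centre comes 9 mm further +x
- lid (a joint): angle of the box's lid, rad: 0 is fully shut, grows as it opens; starts at 1.15 to 1.4, standing up on the box's left (+x) side and overhanging that end of the rows. The hinge is stiff (about 0.45 N m): the lid stays where it is left
- lid_hinge (a point): middle of the lid's hinge line, at the top of the box's +x wall, 55 mm above the bench; the line runs along the box's y. The lid is a shallow tray, 216 mm from hinge to free edge, 346 mm wide, 40 mm deep, 4 mm walls, 0.25 kg; shut, its flat outside is 40 mm above the hinge line
- lid_edge (a point): middle of the lid's free edge, on the corner between its flat outside and its front wall: 216 mm from the hinge line towards the box's -x and 40 mm above it when the lid is shut
- basket: green wire wash basket, 230 (x) by 250 mm, rim 62 mm high, corner posts with lugs 95 mm high, fixed. Origin: centre, on the bench; x to the robot's left. The rings stand on bottom wires (axes 22 mm up, 30 mm apart) that run along x, in three places in any order: x, y = -15, 47; 55, 47; 20, -47 mm
- beaker: clear plastic beaker, 68 mm across and 75 mm high, upright to the left of the box. Not to be disturbed. Origin: centre of its underside
- loupe: black watchmaker's loupe, 42 mm across and 37 mm high, on the bench to the left of the box. Not to be disturbed. Origin: centre of its underside
Mind the look-alikes: they are no part of the job. What is shaped like the ring_medium but yellow is not meant.

How it is judged:
On the way, in this order (a step that is already met when the one before it is completed fails the run):
1. all three rings stand released in the rows of their own diameter, leaning flat against the packed rings (x of ring_small in the frame of row_small between -0.065 and 0.055 m and y of ring_small in the frame of row_small between -0.005 and 0.005 m and z of ring_small in the frame of row_small between 0.0287 and 0.0387 m and angle between the z axis of ring_small and the x axis of row_small, either way round between 0.4336 and 0.6136 rad and angle between the z axis of ring_small and the y axis of row_small, either way round above 1.47 rad and contact force between each of ring_small, ring_medium, ring_large and the fingers below 0.05 N and linear speed of each of ring_small, ring_medium, ring_large below 0.02 m/s and x of ring_medium in the frame of row_medium between -0.065 and 0.055 m and y of ring_medium in the frame of row_medium between -0.005 and 0.005 m and z of ring_medium in the frame of row_medium between 0.0315 and 0.0415 m and angle between the z axis of ring_medium and the x axis of row_medium, either way round between 0.4336 and 0.6136 rad and angle between the z axis of ring_medium and the y axis of row_medium, either way round above 1.47 rad and x of ring_large in the frame of row_large between -0.065 and 0.055 m and y of ring_large in the frame of row_large between -0.005 and 0.005 m and z of ring_large in the frame of row_large between 0.0342 and 0.0442 m and angle between the z axis of ring_large and the x axis of row_large, either way round between 0.4336 and 0.6136 rad and angle between the z axis of ring_large and the y axis of row_large, either way round above 1.47 rad), for 0.2 s.
2. the lid is fully shut (value of joint lid below 0.03 rad), for 0.2 s.
At the end, for the whole second after the job is handed in: Each ring stands at rest, released, in the row of its own diameter: centre within 5 mm of the row's middle line and of its seated height, leaning 30 +- 5 degrees (flat on the packed rings), square to the row within 6 degrees; the lid is shut to within 0.03 rad (all of step 1 and value of joint lid below 0.03 rad); the robot touches nothing.
It fails at once if a ring is knocked or pressed against its row or the packed rings with more than 30 N (contact force between ring_small and row_small above 30 N or contact force between ring_medium and row_medium above 30 N or contact force between ring_large and row_large above 30 N).
It fails at once if a ring is dropped (moves faster than 0.6 m/s while not held) ((linear speed of ring_small above 0.6 m/s and contact force between ring_small and the fingers below 0.05 N) or (linear speed of ring_medium above 0.6 m/s and contact force between ring_medium and the fingers below 0.05 N) or (linear speed of ring_large above 0.6 m/s and contact force between ring_large and the fingers below 0.05 N)).
It fails at once if the lid is slammed (turns shut faster than 3 rad/s) (velocity of joint lid below -3 rad/s).
It fails at once if the beaker or loupe is moved more than 25 mm (distance of any of beaker, loupe from where it was at the start of the episode above 0.025 m).
It also fails if it takes over 72 s, if anything falls off the work surface, if the arm or the gripper's body presses on something with over 40 N, if the wrist force passes 120 N, or if a joint passes its speed limit or range.

## Working session

There is one attempt and no reset: what is moved stays moved. The work goes in short steps, Python scripts to look and compute and a tool call to move; the robot and the scene stay as the last step left them, time stands still between calls to the robot, and variables do not carry over. Pictures are saved under pics/ and viewed, at most 10 in all, crops included, and the job is handed in when it is done.

Besides the shell and the picture viewer there is one more tool, called after "Request:" as a command line: name --argument value ..., lists and objects as JSON in quotes. play_rows: Moves the arm, as the interface text tells. Its arguments: {"type":"object","properties":{"motion":{"type":"array"},"grip_force":{"type":"number"}},"required":["motion"]}

```bash
ls; mkdir -p pics; cat > h.py <<'E'
import numpy as np, cv2
from station import get_obs, camera, workorder
from scipy.spatial.transform import Rotation as Rn
def grab(n):
    o=get_obs(); c=camera(n); c={k:np.array(v) for k,v in c.items()}
    if 'T' not in c:
        T=np.eye(4); T[:3,:3]=Rn.from_euler('xyz',o['eef_rot']).as_matrix(); T[:3,3]=o['ee_pos']
        c['T']=T@c['T_tool_cam']
    return c
def points(c):
    h,w=c['z_map'].shape
    u,v=np.meshgrid(np.arange(w),np.arange(h))
    p=cv2.undistortPoints(np.stack([u,v],-1).reshape(-1,1,2).astype(np.float64),c['camera_matrix'],c['D']).reshape(h,w,2)
    z=c['z_map'].astype(float)
    P=np.stack([p[...,0]*z,-p[...,1]*z,-z],-1)
    W=P@c['T'][:3,:3].T+c['T'][:3,3]
    W[z<=0]=np.nan
    return W
def save(n,im,s=1.0):
    cv2.imwrite(n,cv2.resize(im[...,::-1],None,fx=s,fy=s,interpolation=cv2.INTER_CUBIC))
E
python3 - <<'E'
from h import *
o=get_obs(); print({k:np.round(v,3) for k,v in o.items()})
ims=[]
for n in ('scene','side','wrist'):
    c=grab(n); np.savez(f'pics/{n}0.npz',**c); save(f'pics/{n}0.png',c['frame'],1.5 if n=='scene' else 1); print(n,np.round(c['T'],3).tolist(), np.round(c['camera_matrix'],1).tolist(), c['D'])
E
```

```text
pics
{'time_s': np.float64(0.0), 'qpos': array([ 1.252,  0.3  ,  1.522, -0.   ,  1.321, -0.067]), 'joint_vel': array([ 0.002,  0.002, -0.   , -0.001,  0.001,  0.002]), 'tau': array([-1.0000e-03, -5.3180e+01, -3.5273e+01,  7.1000e-02,  2.4000e-02,
       -0.0000e+00]), 'ee_pos': array([0.137, 0.532, 0.224]), 'eef_rot': array([-3.14, -0.  ,  2.89]), 'force': array([-0.627,  0.127, -0.418]), 'moment': array([-0.011,  0.023, -0.024]), 'grip_force': np.float64(0.0), 'grip_width': np.float64(0.094)}
scene [[-0.241, -0.787, 0.567, 1.096], [0.97, -0.201, 0.134, 0.148], [0.008, 0.583, 0.812, 0.94], [0.0, 0.0, 0.0, 1.0]] [[392.8, 0.0, 254.2], [0.0, 392.8, 187.8], [0.0, 0.0, 1.0]] [-0.03640469  0.          0.          0.          0.        ]
side [[0.692, 0.417, -0.589, -0.16], [-0.721, 0.382, -0.578, -0.599], [-0.016, 0.824, 0.566, 0.684], [0.0, 0.0, 0.0, 1.0]] [[349.6, 0.0, 260.9], [0.0, 349.6, 194.3], [0.0, 0.0, 1.0]] [-0.01824379  0.          0.          0.          0.        ]
wrist [[0.251, -0.934, -0.254, 0.063], [0.968, 0.241, 0.068, 0.551], [-0.003, -0.263, 0.965, 0.384], [0.0, 0.0, 0.0, 1.0]] [[282.7, 0.0, 257.5], [0.0, 282.7, 193.1], [0.0, 0.0, 1.0]] [-0.0113101  0.         0.         0.         0.       ]
```

View pics/scene0.png

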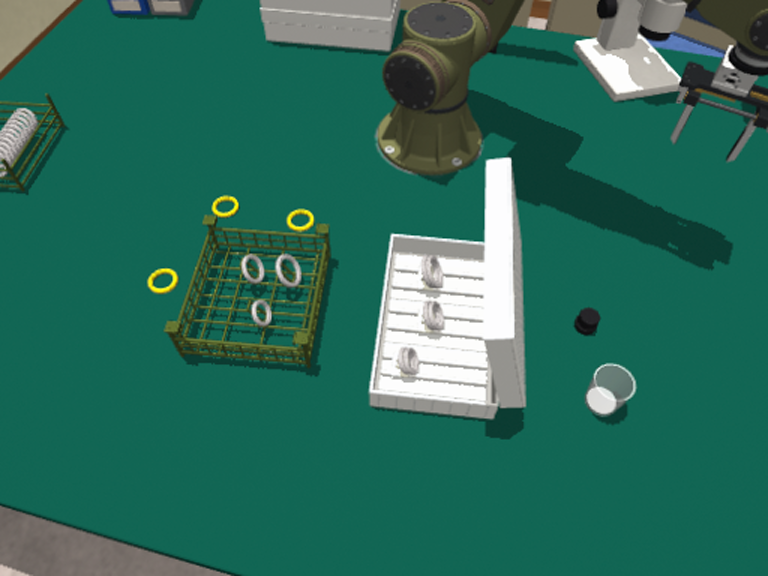

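View pics/side0.png

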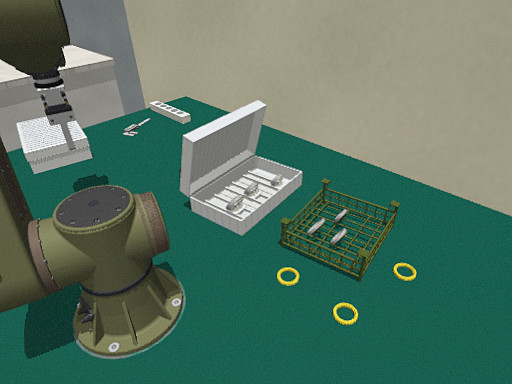

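The scene picture (×1.5) shows the basket rings at px (253,268), (288,270) and (262,312). The packed rows are at (432,270), (433,315) and (408,360) with the lid standing at x≈505, the loupe at (588,320) and the beaker at (610,390). What could be mistaken for the targets: the yellow rings (225,206), (300,220), (162,280), the packed rings, and the ring stack in the far basket (15,140). By the description, I want the three steel ones in the near basket.

```bash
python3 - <<'E'
from h import *
c=dict(np.load('pics/scene0.npz')); W=points(c); f=c['frame'].astype(int)
r,g,b=f[...,0],f[...,1],f[...,2]
mx=f.max(-1); mn=f.min(-1)
gray=(mx-mn<40)&(mn>60)
# box rim
m=(mn>110)&(mx-mn<30)&(W[...,2]>.045)&(W[...,2]<.064)&(W[...,0]>.2)&(W[...,0]<.85)&(abs(W[...,1])<.35)
n,l,s,_=cv2.connectedComponentsWithStats(m.astype(np.uint8))
P=W[m]; print('rim',len(P),P.min(0),P.max(0))
print('rim rect',cv2.minAreaRect(P[:,:2].astype(np.float32)))
# basket: olive/brass colour, high rim
m=(g-b>15)&(r-b>10)&(W[...,2]>.02)&(W[...,2]<.11)&(W[...,0]>.2)&(W[...,0]<.8)&(W[...,1]>-.5)&(W[...,1]<.05)&(mx<190)
P=W[m]; print('bask',len(P),P.min(0),P.max(0)); print(cv2.minAreaRect(P[:,:2].astype(np.float32)))
for px in [(253,268),(288,270),(262,312),(432,270),(433,315),(408,360)]:
    u,v=[int(t/1.5) for t in px]
    w=W[v-18:v+19,u-14:u+15]; k=gray[v-18:v+19,u-14:u+15]&(w[...,2]>.03)&(w[...,2]<.1)
    Q=w[k]; print(px,len(Q),Q.mean(0).round(3),Q.min(0).round(3),Q.max(0).round(3))
m=(mn>80)&(mx-mn<30)&(W[...,2]>.07)&(W[...,0]>.25)&(W[...,0]<.85)&(W[...,1]>.05)&(W[...,1]<.3)
P=W[m]; print('lid',P.min(0),P.max(0)); i=P[:,2]>P[:,2].max()-.006; print(P[i].mean(0),P[i].min(0),P[i].max(0))
E
```

```text
rim 1081 [ 0.33628612 -0.2601375   0.04505163] [0.69536693 0.27072798 0.06399962]
rim rect ((0.5530698299407959, -0.005163818597793579), (0.3747611939907074, 0.46560409665107727), 16.28275489807129)
bask 2128 [ 0.40004406 -0.35851114  0.0200002 ] [ 0.69188724 -0.08309796  0.09910007]
((0.5457441210746765, -0.2213352471590042), (0.26135170459747314, 0.24170207977294922), 8.734369277954102)
(253, 268) 123 [ 0.503 -0.246  0.052] [ 0.474 -0.261  0.03 ] [ 0.528 -0.227  0.073]
(288, 270) 153 [ 0.492 -0.177  0.054] [ 0.459 -0.196  0.03 ] [ 0.522 -0.157  0.079]
(262, 312) 108 [ 0.59  -0.196  0.049] [ 0.565 -0.211  0.03 ] [ 0.613 -0.181  0.066]
(432, 270) 274 [0.404 0.081 0.05 ] [0.344 0.032 0.03 ] [0.453 0.115 0.075]
(433, 315) 173 [0.521 0.103 0.052] [0.488 0.087 0.03 ] [0.543 0.124 0.068]
(408, 360) 156 [0.62  0.079 0.049] [0.593 0.064 0.03 ] [0.639 0.097 0.061]
lid [0.33165339 0.06694853 0.07001334] [0.67971599 0.28024106 0.27697086]
[0.52740279 0.20216654 0.27261249] [0.33376099 0.16651043 0.27097386] [0.67608145 0.22632862 0.27697086]
```

Request:
play_rows --motion '[[[0, 0, -0.8, 0, 0, 0.1, 1], [0, 0, -0.8, 0, 0, 0.1, 1], [0, 0, -0.8, 0, 0, 0.21, 1], [0, 0, -0.8, 0, 0, 0.21, 1], [-0.97, -0.58, -0.8, 0, 0, 0.21, 1], [-0.97, -0.58, -0.8, 0, 0, 0.21, 1], [-0.97, -0.58, -0.8, 0, 0, 0.21, 1], [-0.97, -0.58, -0.8, 0, 0, 0.21, 1], [-0.97, -0.58, -0.8, 0, 0, 0.21, 1], [-0.97, -0.58, -0.8, 0, 0, 0.21, 1]]]' --grip_force 20

```text
time_s: 1.15
ee_pos: [0.3373, 0.3295, 0.4244]
eef_rot: [3.141, 0.0, 1.564]
force: [-0.2, 0.4, 0.6]
grip_width: 0.0941
grip_force: 0.0
```

Request:
play_rows --motion '[[[-1, 0.6, 0, 0, 0, 0, 1], [-1, 0.6, 0, 0, 0, 0, 1], [-1, 0.6, 0, 0, 0, 0, 1], [-1, 0.6, 0, 0, 0, 0, 1], [-1, 0.6, 0, 0, 0, 0, 1], [-1, 0.6, 0, 0, 0, 0, 1], [-1, 0.6, 0, 0, 0, 0, 1], [-1, 0.6, 0, 0, 0, 0, 1]]]'

```text
time_s: 1.95
ee_pos: [0.4858, 0.0813, 0.4241]
eef_rot: [-3.141, -0.0, 1.569]
force: [-1.5, -0.6, -0.7]
grip_width: 0.0937
grip_force: 0.0
```

```bash
python3 - <<'E'
from h import *
o=get_obs(); print({k:np.round(v,3).tolist() for k,v in o.items()})
c=grab('wrist'); np.savez('pics/w1.npz',**c); save('pics/w1.png',c['frame'],1.5)
print(np.round(c['T_tool_cam'],3).tolist())
E
```

```text
{'time_s': 1.95, 'qpos': [0.091, 0.102, 1.305, 0.0, 1.735, 0.094], 'joint_vel': [0.043, -0.017, 0.006, 0.001, 0.0, 0.006], 'tau': [-2.324, -42.276, -37.492, -0.03, -0.028, -0.213], 'ee_pos': [0.486, 0.081, 0.424], 'eef_rot': [-3.141, -0.0, 1.569], 'force': [-1.5, -0.58, -0.702], 'moment': [-0.069, 0.08, -0.018], 'grip_force': 0.0, 'grip_width': 0.094}
[[-0.002, 0.965, 0.264, 0.076], [1.0, 0.002, -0.001, -0.0], [-0.001, 0.264, -0.965, -0.16], [0.0, 0.0, 0.0, 1.0]]
```

View pics/w1.png

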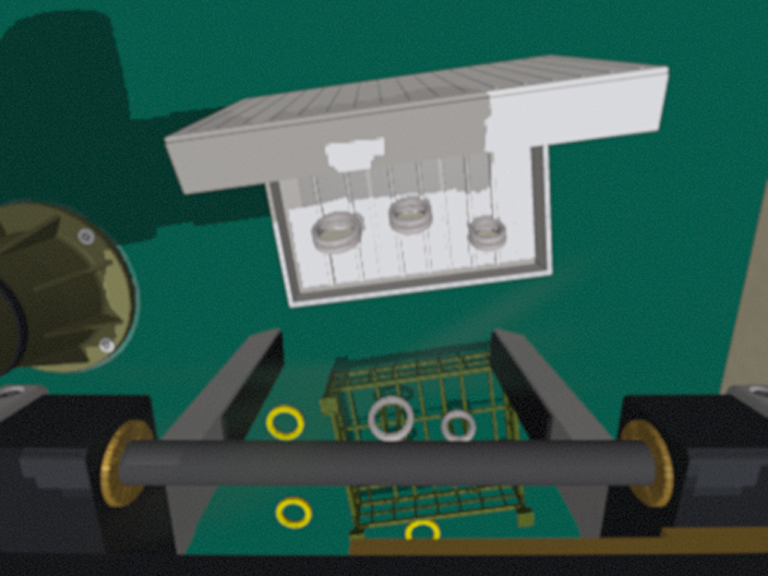

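```bash
cat > boxfit.py <<'E'
from h import *
def fit(c,verbose=1):
    W=points(c); f=c['frame'].astype(int); mn=f.min(-1); mx=f.max(-1)
    X,Y,Z=W[...,0],W[...,1],W[...,2]
    # -x wall top: rim points near line
    a=0.12; 
    m=(mx-mn<40)&(mn>90)&(Z>.047)&(Z<.062)&(X>.33)&(X<.72)&(Y>-.03)&(Y<.1)
    P=W[m]
    # front wall: iterative line with min Y
    n=None; th=0.11
    for it in range(6):
        d=np.array([np.cos(th),np.sin(th)]) ; nn=np.array([-d[1],d[0]])
        s=P[:,:2]@nn; lo=np.percentile(s,2) if it==0 else ctr
        k=abs(s-lo)<(.008 if it<2 else .004)
        vx,vy,x0,y0=cv2.fitLine(P[k][:,:2].astype(np.float32),cv2.DIST_HUBER,0,.01,.01).ravel()
        if vx<0: vx,vy=-vx,-vy
        th=np.arctan2(vy,vx); nn=np.array([-np.sin(th),np.cos(th)]); ctr=nn@np.array([x0,y0])
    L=P[k]; d=np.array([np.cos(th),np.sin(th)]); t=L[:,:2]@d
    print('yaw wall dir',th,'npts',k.sum(),'t range',np.percentile(t,[.5,99.5]),'s range',np.percentile(L[:,:2]@nn,[1,50,99]),'z',np.median(L[:,2]))
    bx=np.array([nn[0],nn[1],0]); by=np.array([-d[0],-d[1],0])
    # side walls: t extents
    cs=np.median(L[:,:2]@nn)+.103; ct=np.percentile(t,[.5,99.5]).mean()
    o=np.append(nn*cs+d*ct,0)
    print('origin',o)
    return o,bx,by,W,mn,mx
if __name__=='__main__':
    import sys
    c=dict(np.load(sys.argv[1])); o,bx,by,W,mn,mx=fit(c)
    q=np.stack([(W-o)@bx,(W-o)@by,W[...,2]],-1)
    nrm=np.array([np.cos(np.pi/6),0,.5])
    for y0 in (-.096,0,.096):
        m=(abs(q[...,1]-y0)<.04)&(q[...,2]>.028)&(q[...,2]<.085)&(q[...,0]>-.09)&(q[...,0]<.05)
        Q=q[m]; s=Q@nrm
        hi=np.percentile(s,97); 
        k=(s>hi-.004)&(s<hi+.003); F=Q[k]
        C=F.mean(0); n=np.linalg.svd(F-C,full_matrices=False)[2][2]; n*=np.sign(n[0])
        print(y0,len(Q),'ext',np.percentile(Q,[1,99],axis=0).round(4).tolist(),'face',k.sum(),'med s',np.median(s[k]).round(4),'n',n.round(3),'y mid',Q[:,1].min().round(4),Q[:,1].max().round(4))
E
python3 boxfit.py pics/w1.npz; echo; python3 boxfit.py pics/scene0.npz
```

```text
yaw wall dir 0.12437726 npts 552 t range [0.35607484 0.69331791] s range [-0.05427507 -0.05096368 -0.04871993] z 0.054642397203882476
origin [0.51418769 0.11672651 0.        ]
-0.096 325 ext [[-0.0652, -0.1189, 0.0283], [-0.034, -0.0728, 0.0604]] face 129 med s -0.015 n [0.866 0.002 0.499] y mid -0.1199 -0.0723
0 415 ext [[-0.0308, -0.0271, 0.0283], [0.0036, 0.0265, 0.0663]] face 155 med s 0.0182 n [0.867 0.003 0.499] y mid -0.0277 0.0275
0.096 543 ext [[-0.0418, 0.065, 0.0284], [-0.0031, 0.126, 0.0723]] face 209 med s 0.0115 n [0.863 0.002 0.505] y mid 0.0643 0.1271

yaw wall dir 0.12788193 npts 185 t range [0.35559898 0.69425575] s range [-0.05404991 -0.05177451 -0.04948162] z 0.05455017560512598
origin [0.51410795 0.1177531  0.        ]
-0.096 164 ext [[-0.0658, -0.1185, 0.0286], [-0.0339, -0.0752, 0.0605]] face 52 med s -0.0144 n [ 0.866 -0.004  0.499] y mid -0.1188 -0.0736
0 182 ext [[-0.0304, -0.0271, 0.0282], [0.0037, 0.0253, 0.0669]] face 61 med s 0.0187 n [0.864 0.002 0.504] y mid -0.0279 0.0276
0.096 202 ext [[-0.0408, 0.0651, 0.0284], [-0.0024, 0.1252, 0.0731]] face 71 med s 0.0122 n [ 0.865 -0.001  0.502] y mid 0.0631 0.1267
```

Request:
play_rows --motion '[[[-1, 0.16, 0, 0, 0, 0, 1], [-1, 0.16, 0, 0, 0, 0, 1], [-1, 0.16, 0, 0, 0, 0, 1], [-1, 0.16, 0, 0, 0, 0, 1], [-1, 0.16, 0.4, 0, 0, 0, 1], [-1, 0.16, 0.6, 0, 0, 0, 1], [-1, 0.16, 0.6, 0, 0, 0, 1]]]'

```text
time_s: 2.7
ee_pos: [0.5251, -0.1649, 0.2827]
eef_rot: [3.141, 0.0, 1.572]
force: [2.0, -0.2, 0.6]
grip_width: 0.0943
grip_force: 0.0
```

Request:
play_rows --motion '[[[-0.5, 0, 0, 0, 0, 0, 1], [-0.5, 0, 0, 0, 0, 0, 1], [-0.5, 0, 0, 0, 0, 0, 1], [-0.5, 0, 0, 0, 0, 0, 1], [-0.5, 0, 0, 0, 0, 0, 1]]]'

```text
time_s: 3.2
ee_pos: [0.5254, -0.2893, 0.284]
eef_rot: [-3.142, -0.0, 1.571]
force: [-0.4, 0.7, 0.0]
grip_width: 0.0939
grip_force: 0.0
```

```bash
python3 - <<'E'
from h import *
o=get_obs(); print(o['ee_pos'],o['eef_rot'])
c=grab('wrist'); np.savez('pics/w2.npz',**c); save('pics/w2.png',c['frame'],1.5)
E
```

```text
[ 0.52541354 -0.28929649  0.2840305 ] [-3.14159072e+00 -3.36963346e-04  1.57122504e+00]
```

View pics/w2.png

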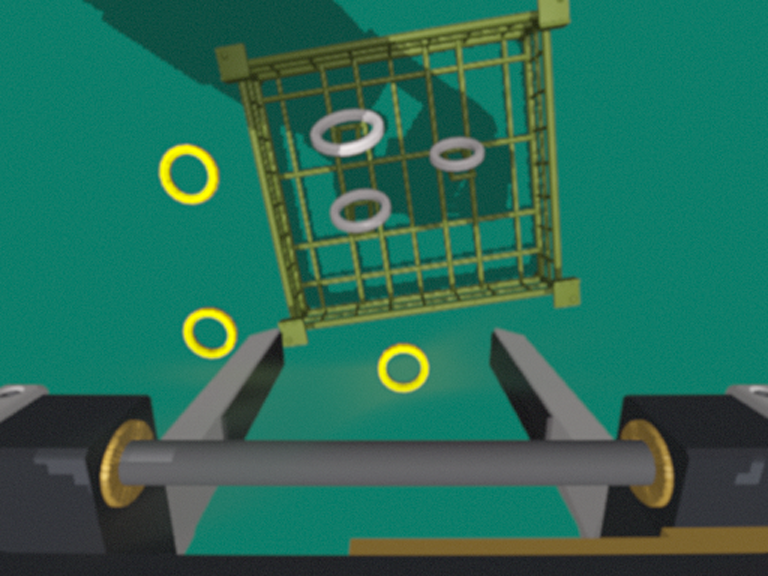

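The wrist picture (×1.5) shows the basket rings: large (348,132), small (457,153) and medium (360,210). The yellow decoys at (188,175), (210,333) and (403,367) all lie outside the basket. Next I fit the ring planes and take a close crop.

```bash
cat > ringfit.py <<'E'
from h import *
import sys
def fitring(W,k,n0,R):
    Q=W[k]; n=n0; 
    for it in range(5):
        s=Q@n; hi=np.percentile(s,95) if it==0 else np.median(s[kk])
        kk=abs(s-hi)<(.004 if it<2 else .0025)
        F=Q[kk]; C=F.mean(0); n=np.linalg.svd(F-C,full_matrices=False)[2][2]; n=n*np.sign(n@n0)
    h=np.cross([0,0,1],n); h/=np.linalg.norm(h); u=np.cross(n,h)
    f2=np.stack([(F-C)@h,(F-C)@u],-1).astype(np.float32)
    (a,b),r=cv2.minEnclosingCircle(f2)
    return C+a*h+b*u-.004*n,n,h,u,r,kk.sum(),Q
if __name__=='__main__':
    c=dict(np.load('pics/w2.npz')); W=points(c); f=c['frame'].astype(int); hsv=cv2.cvtColor(c['frame'],cv2.COLOR_RGB2HSV)
    save('pics/crop2.png',c['frame'][60:170,180:350],4)
    for nm,px,R in (('large',(348,132),.032),('small',(457,153),.024),('medium',(360,210),.028)):
        u,v=px[0]/1.5,px[1]/1.5; m=np.zeros(hsv.shape[:2],bool); m[int(v-20):int(v+21),int(u-30):int(u+31)]=1
        m&=(hsv[...,1]<60)&(W[...,2]>.025)&(W[...,2]<.09)
        n0=np.array([-.1,.83,.55]); n0/=np.linalg.norm(n0)
        C,n,h,uu,r,k,Q=fitring(W,m,n0,R)
        print(nm,'C',C.round(4),'n',n.round(3),'yaw',np.arctan2(-n[0],n[1]).round(3),'lean',np.degrees(np.arcsin(n[2])).round(1),'r',r.round(4),k,'zrange',Q[:,2].min().round(4),Q[:,2].max().round(4))
E
python3 ringfit.py
```

```text
Traceback (most recent call last):
  File "ringfit.py", line 21, in <module>
    print(nm,'C',C.round(4),'n',n.round(3),'yaw',np.arctan2(-n[0],n[1]).round(3),'lean',np.degrees(np.arcsin(n[2])).round(1),'r',r.round(4),k,'zrange',Q[:,2].min().round(4),Q[:,2].max().round(4))
                                                                                                                                 ^^^^^^^
AttributeError: 'float' object has no attribute 'round'
```

View pics/crop2.png

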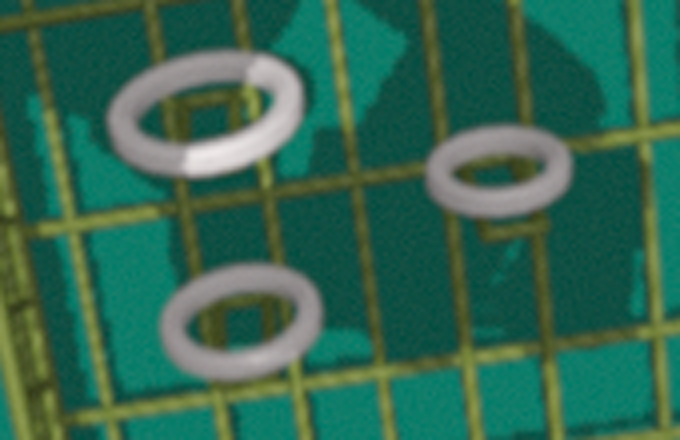

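The crop shows three steel rings in the wire basket: large (205,112), small (500,170) and medium (242,322). There is no yellow among them.

```bash
sed -i 's/r\.round(4),k,/round(r,4),k,/' ringfit.py; python3 ringfit.py
```

```text
large C [ 0.4915 -0.1778  0.0486] n [-0.123  0.814  0.568] yaw 0.15 lean 34.6 r 0.0337 510 zrange 0.0251 0.079
small C [ 0.5902 -0.1966  0.0421] n [-0.131  0.857  0.499] yaw 0.152 lean 29.9 r 0.0255 315 zrange 0.025 0.0659
medium C [ 0.5015 -0.2469  0.0465] n [-0.127  0.837  0.532] yaw 0.151 lean 32.1 r 0.0281 405 zrange 0.0253 0.0722
```

```bash
cat > plan.py <<'E'
from h import *
import sys
def Rt(yaw,lean):   # tool x = face normal n, z down in plane
    l=np.radians(lean); n=np.array([-np.sin(yaw)*np.cos(l),np.cos(yaw)*np.cos(l),np.sin(l)])
    h=np.cross([0,0,1],n); h/=np.linalg.norm(h); u=np.cross(n,h)
    return np.stack([n,-h,-u],1)
YB=.126; OB=np.array([.5141,.1172,.004])
RING={'small':([.5902,-.1966,.043],.152,30.),'medium':([.5015,-.2469,.0465],.151,32.1),'large':([.4915,-.1778,.0495],.150,34.6)}
ROW={'small':(-.0345,-.096,.034),'medium':(.0027,0,.036),'large':(-.0066,.096,.039)}
def ringpose(k): 
    C,y,l=RING[k]; return np.array(C),Rt(y,l)
def rowpose(k):
    x,y,z=ROW[k]; c,s=np.cos(YB),np.sin(YB)
    bx=np.array([-s,c,0]); by=np.array([-c,-s,0])
    return OB+x*bx+y*by+np.array([0,0,z]),Rt(YB,30)
def seq(wps,p=None,R=None):
    """wps: list of (pos,R): each relative to the previous (a call each)"""
    if p is None:
        o=get_obs(); p=np.array(o['ee_pos']); R=Rn.from_euler('xyz',o['eef_rot']).as_matrix()
    for q,S in wps:
        d=R.T@(q-p)/.25; r=Rn.from_matrix(R.T@S).as_rotvec()/(2*np.pi)
        print('shift',d.round(3),'turn',r.round(4),'dist',np.linalg.norm(q-p).round(3),'rows',np.ceil(max(np.linalg.norm(q-p)/.05,np.linalg.norm(r)*360/8.59)))
        p,R=q,S
E
python3 - <<'E'
from plan import *
C,R=ringpose('small'); z=R[:,2]
o=get_obs(); print(o['ee_pos'],o['eef_rot'])
seq([(C-.12*z,R),(C,R)])
for k in ROW: print(k,rowpose(k)[0].round(4))
E
```

```text
[ 0.52549302 -0.28889794  0.28424659] [ 3.14136131e+00 -1.52451017e-04  1.57198712e+00]
shift [0.132 0.295 0.549] turn [ 0.0063  0.0832 -0.0234] dist 0.159 rows 4.0
shift [-0.   -0.    0.48] turn [0. 0. 0.] dist 0.12 rows 3.0
small [0.6137 0.095  0.038 ]
medium [0.5138 0.1199 0.04  ]
large [0.4197 0.0986 0.043 ]
```

Request:
play_rows --motion '[[[0.132, 0.295, 0.549, 0.0063, 0.0832, -0.0234, 0.36], [0.132, 0.295, 0.549, 0.0063, 0.0832, -0.0234, 0.36], [0.132, 0.295, 0.549, 0.0063, 0.0832, -0.0234, 0.36], [0.132, 0.295, 0.549, 0.0063, 0.0832, -0.0234, 0.36], [0.132, 0.295, 0.549, 0.0063, 0.0832, -0.0234, 0.36], [0.132, 0.295, 0.549, 0.0063, 0.0832, -0.0234, 0.36], [0.132, 0.295, 0.549, 0.0063, 0.0832, -0.0234, 0.36], [0.132, 0.295, 0.549, 0.0063, 0.0832, -0.0234, 0.36]]]' --grip_force 10

```text
time_s: 4.05
ee_pos: [0.5992, -0.2573, 0.1493]
eef_rot: [3.139, -0.52, 1.723]
force: [0.4, 0.1, -0.3]
grip_width: 0.0639
grip_force: 0.0
```

```bash
python3 - <<'E'
from plan import *
C,R=ringpose('small'); z=R[:,2]
o=get_obs(); print(o['ee_pos'],o['eef_rot'],o['qpos'],C-.12*z,o['grip_width'])
seq([(C,R)])
c=grab('wrist'); W=points(c); save('pics/w3.png',c['frame'],1.25)
from ringfit import fitring
hsv=cv2.cvtColor(c['frame'],cv2.COLOR_RGB2HSV)
Wd=np.nan_to_num(W,nan=9)
for k in RING:
    C,R=ringpose(k); m=(np.linalg.norm(Wd-C,axis=-1)<.037)&(Wd[...,2]>.027)&(hsv[...,1]<60)
    try:
        a,n,h,u,r,kk,Q=fitring(W,m,R[:,0],0); print(k,a.round(4),np.arctan2(-n[0],n[1]).round(3),np.degrees(np.arcsin(n[2])).round(1),round(r,4),kk,Q[:,2].max().round(4))
    except Exception as e: print(k,m.sum(),e)
E
```

```text
[ 0.59917536 -0.25729609  0.14928009] [ 3.13901264 -0.51995819  1.72255791] [-0.60332123  0.79103834  1.03320328  0.37449704  1.68123229 -0.78192176] [ 0.59928492 -0.25590821  0.14692305] 0.06392219088368252
shift [ 0.002 -0.     0.491] turn [ 0.0004  0.0006 -0.    ] dist 0.123 rows 3.0
small [ 0.5889 -0.1974  0.0426] 0.15 29.8 0.0241 392 0.065
medium [ 0.5012 -0.2466  0.046 ] 0.141 31.1 0.0284 637 0.0717
large [ 0.4914 -0.1788  0.0492] 0.149 34.4 0.0319 587 0.0779
```

View pics/w3.png

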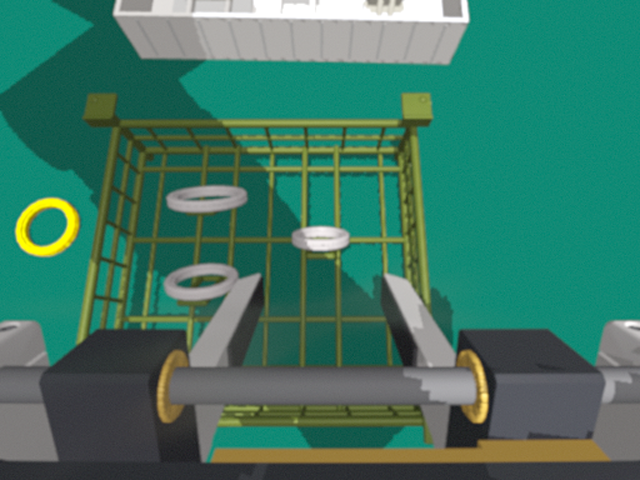

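The ring at (321,238) is centred between the fingers, so I descend and grip.

Request:
play_rows --motion '[[[0, -0.003, 0.15, 0, 0, 0, 0.36], [0, -0.003, 0.3, 0, 0, 0, 0.36], [0, -0.003, 0.42, 0, 0, 0, 0.36], [0, -0.003, 0.485, 0, 0, 0, 0.36], [0, -0.003, 0.485, 0, 0, 0, 0.36], [0, -0.003, 0.485, 0, 0, 0, -0.2], [0, -0.003, 0.485, 0, 0, 0, -0.2], [0, -0.003, 0.485, 0, 0, 0, -0.2], [0, -0.003, 0.485, 0, 0, 0, -0.2], [0, -0.003, 0.485, 0, 0, 0, -0.2]]]' --grip_force 10

```text
time_s: 5.1
ee_pos: [0.5894, -0.1983, 0.0426]
eef_rot: [3.14, -0.523, 1.721]
force: [0.5, -1.9, 5.3]
grip_width: 0.0475
grip_force: 10.0
```

Request:
play_rows --motion '[[[0, 0, -0.1, 0, 0, 0, -0.2], [0, 0, -0.2, 0, 0, 0, -0.2], [0, 0, -0.4, 0, 0, 0, -0.2], [0, 0, -0.56, 0, 0, 0, -0.2], [0, 0, -0.56, 0, 0, 0, -0.2], [0, 0, -0.56, 0, 0, 0, -0.2]]]'

```text
time_s: 5.7
ee_pos: [0.5993, -0.2673, 0.1627]
eef_rot: [-3.141, -0.523, 1.72]
force: [-0.1, -0.5, -1.0]
grip_width: 0.0474
grip_force: 10.0
```

```bash
cat > held.py <<'E'
from plan import *
from ringfit import fitring
def held():
    o=get_obs(); c=camera('wrist'); c={k:np.array(v) for k,v in c.items()}; c['T']=c['T_tool_cam']
    W=np.nan_to_num(points(c),nan=9)   # tool coords
    hsv=cv2.cvtColor(c['frame'],cv2.COLOR_RGB2HSV)
    w=o['grip_width']/2
    m=(abs(W[...,0])<.012)&(abs(W[...,1])<w-.001)&(abs(W[...,2])<.036)&(hsv[...,1]<60)
    C,n,h,u,r,k,Q=fitring(W,m,np.array([1.,0,0]),0)
    print('held: face n(tool)',n.round(3),'x of centre',C.round(4),'npts',k,'z',Q[:,2].min().round(4),Q[:,2].max().round(4))
    cv2.imwrite('pics/held.png',c['frame'][...,::-1])
    return Q
if __name__=='__main__':
    import sys
    o=get_obs(); print(o['ee_pos'],o['eef_rot'],o['grip_width'])
    held()
    k=sys.argv[1]; C,R=rowpose(k); n,z=R[:,0],R[:,2]; print('target',C)
    g=.0015
    seq([(C+g*n-.10*z+[0,0,.04],R),(C+g*n-.004*z,R)])
E
python3 held.py small
```

```text
[ 0.59934114 -0.2672786   0.16272386] [-3.14143439 -0.52347843  1.72024107] 0.04741551936443302
held: face n(tool) [ 1.    -0.     0.001] x of centre [0.0016 0.0002 0.0021] npts 1329 z -0.0222 0.0255
target [0.61367447 0.09503752 0.038     ]
shift [1.069 0.269 0.602] turn [-0.0021 -0.0002  0.0032] dist 0.314 rows 7.0
shift [-0.08   0.     0.523] turn [0. 0. 0.] dist 0.132 rows 3.0
```

Request:
play_rows --motion '[[[0.53, 0.135, 0.297, -0.001, 0, 0.0016, -0.2], [0.53, 0.135, 0.297, -0.001, 0, 0.0016, -0.2], [0.53, 0.135, 0.297, -0.001, 0, 0.0016, -0.2], [0.53, 0.135, 0.297, -0.001, 0, 0.0016, -0.2]]]'

```text
time_s: 6.15
ee_pos: [0.6095, -0.106, 0.1638]
eef_rot: [-3.139, -0.526, 1.713]
force: [0.4, 0.3, -0.2]
grip_width: 0.0471
grip_force: 10.0
```

Request:
play_rows --motion '[[[0.53, 0.135, 0.297, -0.001, 0, 0.0016, -0.2], [0.53, 0.135, 0.297, -0.001, 0, 0.0016, -0.2], [0.53, 0.135, 0.297, -0.001, 0, 0.0016, -0.2], [0.53, 0.135, 0.297, -0.001, 0, 0.0016, -0.2], [0.53, 0.135, 0.297, -0.001, 0, 0.0016, -0.2], [0.53, 0.135, 0.297, -0.001, 0, 0.0016, -0.2]]]'

```text
time_s: 6.75
ee_pos: [0.6224, 0.0423, 0.1661]
eef_rot: [-3.141, -0.524, 1.696]
force: [0.4, -0.9, 0.3]
grip_width: 0.0468
grip_force: 10.0
```

```bash
cat > place.py <<'E'
from held import *
def packed(k):
    """packed face & neighbours measured from the present wrist view, tool coords"""
    o=get_obs(); c=camera('wrist'); c={q:np.array(v) for q,v in c.items()}; c['T']=c['T_tool_cam']
    cv2.imwrite('pics/pk_%s.png'%k,c['frame'][...,::-1])
    W=np.nan_to_num(points(c),nan=9); R=Rn.from_euler('xyz',o['eef_rot']).as_matrix(); p=np.array(o['ee_pos'])
    C,Rr=rowpose(k); e=R.T@(C-p)   # expected seat centre in tool coords
    rad={'small':.024,'medium':.028,'large':.032}[k]
    d=W-e
    m=(np.hypot(d[...,1],d[...,2])<rad+.002)&(d[...,0]>-.012)&(d[...,0]<.003)&(np.hypot(d[...,1],d[...,2])>rad-.009)
    wz=(W@R.T+p)[...,2]; m&=wz>.026
    Q=W[m]; s=Q[:,0]; hi=np.percentile(s,90); kk=abs(s-hi)<.003
    F=Q[kk]; n=np.linalg.svd(F-F.mean(0),full_matrices=False)[2][2]; n*=np.sign(n[0])
    print('seat exp',e.round(4),'face med',np.median(s[kk]).round(4),'-> next centre x',(np.median(s[kk])+.004).round(4),'n',n.round(3),'N',kk.sum(),'y',np.percentile(Q[:,1],[.5,99.5]).round(4),'ymid-e',(np.percentile(Q[:,1],[.5,99.5]).mean()-e[1]).round(4),'zmin-e',(Q[:,2].min()-e[2]).round(4))
    print(o['ee_pos'],o['eef_rot'])
E
python3 - <<'E'
from place import *
packed('small'); held()
C,R=rowpose('small'); n,z=R[:,0],R[:,2]; T=C-R@[.0016,0,.0018]
seq([(T+.0015*n-.004*z,R)])
E
```

```text
seat exp [-0.0178 -0.0019  0.1377] face med -0.0216 -> next centre x -0.0176 n [1.    0.    0.018] N 183 y [-0.0241  0.0215] ymid-e 0.0006 zmin-e -0.0259
[0.62235823 0.04227678 0.16610728] [-3.14082097 -0.52386727  1.69623654]
held: face n(tool) [ 1.    -0.002  0.001] x of centre [0.0015 0.0004 0.0018] npts 1341 z -0.0224 0.026
shift [-0.07  -0.009  0.53 ] turn [ 0.0001 -0.     -0.0002] dist 0.134 rows 3.0
```

View pics/pk_small.png

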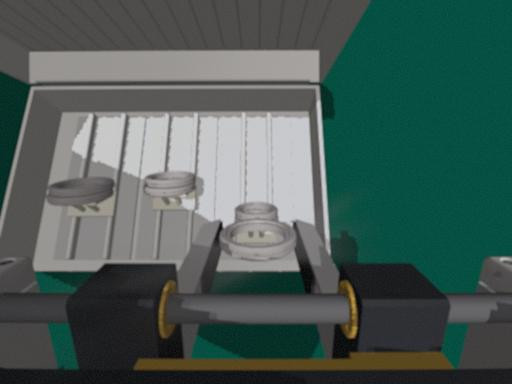

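The picture shows the held ring at (258,238) above the packed small ring at (256,212). Measured and predicted seats agree to 0.2 mm, so I lower it.

Request:
play_rows --motion '[[[-0.07, -0.008, 0.1, 0, 0, 0, -0.2], [-0.07, -0.008, 0.25, 0, 0, 0, -0.2], [-0.07, -0.008, 0.4, 0, 0, 0, -0.2], [-0.07, -0.008, 0.48, 0, 0, 0, -0.2], [-0.07, -0.008, 0.51, 0, 0, 0, -0.2], [-0.07, -0.008, 0.53, 0, 0, 0, -0.2], [-0.07, -0.008, 0.53, 0, 0, 0, -0.2], [-0.07, -0.008, 0.53, 0, 0, 0, -0.2]]]'

```text
time_s: 7.65
ee_pos: [0.6141, 0.0924, 0.0431]
eef_rot: [-3.141, -0.524, 1.696]
force: [-5.7, -4.6, 0.9]
grip_width: 0.0478
grip_force: 10.0
```

Request:
play_rows --motion '[[[0, 0, 0.002, 0, 0, 0, -0.2], [0, 0, 0.004, 0, 0, 0, -0.2], [0, 0, 0.006, 0, 0, 0, -0.2], [0, 0, 0.008, 0, 0, 0, -0.2], [0, 0, 0.008, 0, 0, 0, -0.2]]]'

```text
time_s: 8.15
ee_pos: [0.614, 0.0932, 0.0424]
eef_rot: [3.141, -0.523, 1.697]
force: [-9.5, -8.9, 11.1]
grip_width: 0.0475
grip_force: 10.0
```

Request:
play_rows --motion '[[[0, 0, 0.002, 0, 0, 0, -0.2], [0, 0, 0.004, 0, 0, 0, -0.2], [0, 0, 0.004, 0, 0, 0, -0.2]]]'

```text
time_s: 8.45
ee_pos: [0.614, 0.0938, 0.0416]
eef_rot: [3.141, -0.523, 1.697]
force: [-8.4, -8.3, 11.6]
grip_width: 0.0471
grip_force: 10.0
```

```bash
python3 - <<'E'
from place import *
held(); packed('small')
C,R=rowpose('small'); print(C)
o=get_obs(); print(o['force'])
c=grab('wrist'); save('pics/w5.png',c['frame'][120:330,120:400],2.5)
c=grab('scene'); np.savez('pics/s5.npz',**c)
E
```

```text
held: face n(tool) [ 1.    -0.003 -0.023] x of centre [-0.0001 -0.0006  0.0097] npts 1406 z -0.0285 0.036
seat exp [-0.0007 -0.0001  0.0038] face med -0.0001 -> next centre x 0.0039 n [ 1.     0.004 -0.012] N 625 y [-0.0237  0.0239] ymid-e 0.0002 zmin-e -0.026
[0.61397151 0.09377985 0.04163295] [ 3.14141991 -0.52347992  1.6968711 ]
[0.61367447 0.09503752 0.038     ]
[-8.95552104 -8.65780822 11.15289827]
```

View pics/w5.png

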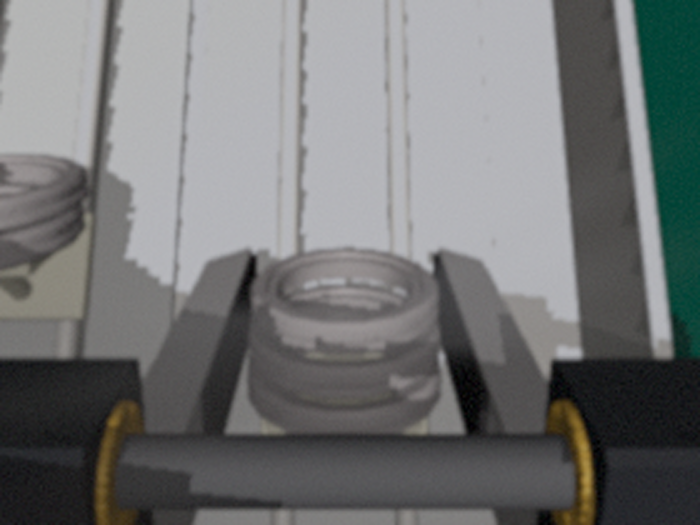

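```bash
cat > insp.py <<'E'
from held import *
def insp():
    o=get_obs(); c=camera('wrist'); c={k:np.array(v) for k,v in c.items()}; c['T']=c['T_tool_cam']
    W=np.nan_to_num(points(c),nan=9)
    m=(abs(W[...,0])<.03)&(abs(W[...,1])<o['grip_width']/2-.0005)&(abs(W[...,2])<.04)
    Q=W[m]
    h,e=np.histogram(Q[:,0],np.arange(-.02,.014,.001)); print([(round(a*1000),int(b)) for a,b in zip(e,h) if b])
    top=Q[:,0].max()
    for lo,hi in ((.0035,.0075),(.0015,.0035),(-.0005,.0015),(-.0065,-.0005)):
        F=Q[(Q[:,0]>lo)&(Q[:,0]<hi)]
        if len(F)>30: print(lo,len(F),'y',np.percentile(F[:,1],[.5,99.5]).round(4),'z',np.percentile(F[:,2],[.5,99.5]).round(4))
    kk=Q[:,0]>np.percentile(Q[:,0],99)-.003; F=Q[kk]; A=np.c_[F[:,1:],np.ones(len(F))]
    print('plane x=a y+b z+c',np.linalg.lstsq(A,F[:,0],rcond=None)[0].round(4),len(F))
    zb=Q[:,2]
    for z0 in np.arange(-.03,.03,.006):
        t=Q[abs(zb-z0)<.001]; print(round(z0,3),len(t),np.percentile(t[:,0],[5,50,95]).round(4) if len(t)>5 else '')
insp()
E
python3 insp.py
```

```text
[(-20, 87), (-19, 49), (-18, 66), (-17, 115), (-16, 172), (-15, 48), (-14, 126), (-13, 192), (-12, 365), (-11, 147), (-10, 163), (-9, 251), (-8, 156), (-7, 135), (-6, 268), (-5, 351), (-4, 390), (-3, 100), (-2, 172), (-1, 260), (0, 154), (1, 162), (2, 231), (3, 436), (4, 508), (5, 129), (6, 22), (7, 22), (8, 30), (9, 27), (10, 26), (11, 25), (12, 25)]
0.0035 869 y [-0.0227  0.0225] z [-0.0179  0.0312]
0.0015 559 y [-0.0221  0.0222] z [-0.0187  0.0296]
-0.0005 360 y [-0.0229  0.0224] z [-0.0187  0.0399]
-0.0065 1484 y [-0.0229  0.0227] z [-0.0236  0.0396]
plane x=a y+b z+c [-0.0012  1.1698 -0.0233] 128
-0.03 1 
-0.024 296 [-0.0172 -0.0115 -0.0048]
-0.018 443 [-0.0166 -0.0033  0.0038]
-0.012 225 [-0.0172 -0.0024  0.0045]
-0.006 92 [-0.012  -0.0006  0.0047]
-0.0 37 [-0.004   0.0037  0.005 ]
0.006 32 [-0.0138  0.0033  0.0052]
0.012 102 [-0.0199 -0.0043  0.0051]
0.018 245 [-0.0096 -0.005   0.0044]
0.024 120 [-0.0051  0.0034  0.0052]
```

The fit puts the ring at its seated height already: the pads straddled the packed ring and the held ring slid onto the rails. I open, back out and check.

Request:
play_rows --motion '[[[0, 0, 0, 0, 0, 0, 0.1], [0, 0, 0, 0, 0, 0, 0.3], [0, 0, 0, 0, 0, 0, 0.3], [0, 0, -0.05, 0, 0, 0, 0.3], [0, 0, -0.15, 0, 0, 0, 0.3], [0, 0, -0.35, 0, 0, 0, 0.3], [0, 0, -0.52, 0, 0, 0, 0.3], [0, 0, -0.52, 0, 0, 0, 0.3], [0, 0, -0.52, 0, 0, 0, 0.3]]]'

```text
time_s: 9.6
ee_pos: [0.6224, 0.0301, 0.1543]
eef_rot: [3.139, -0.523, 1.697]
force: [-0.1, -0.6, -0.2]
grip_width: 0.061
grip_force: 0.0
```

```bash
cat > chk.py <<'E'
from plan import *
from ringfit import fitring
import sys
def chk(k,view='wrist'):
    c=grab(view); W=np.nan_to_num(points(c),nan=9); C,R=rowpose(k); n=R[:,0]
    rad={'small':.024,'medium':.028,'large':.032}[k]
    d=(W-C)@R; rr=np.hypot(d[...,1],d[...,2])
    m=(rr<rad+.006)&(d[...,0]>-.016)&(d[...,0]<.01)&(W[...,2]>.027)
    a,nn,h,u,r,kk,Q=fitring(W,m,n,0)
    c_,s_=np.cos(YB),np.sin(YB); B=np.array([[-s_,c_,0],[-c_,-s_,0],[0,0,1]])
    b=B@nn
    # centre from lateral extents / top
    q=(Q-C)@R; f=q[(q[:,0]>np.median(((a-C)@R)[0])-.002)]
    print(k,view,'offset from nominal seat (tool xyz)',((a-C)@R).round(4),'angle to row x',np.degrees(np.arccos(b[0])).round(1),'to y',np.degrees(np.arccos(abs(b[1]))).round(1),'r',round(r,4),kk,'row pos',(B@(a-OB)-np.array([0,ROW[k][1],0])).round(4),'y ext',np.percentile(f[:,1],[1,99]).round(4),'z top',f[:,2].min().round(4))
if __name__=='__main__':
    chk(sys.argv[1]); chk(sys.argv[1],'scene')
E
python3 chk.py small; python3 - <<'E'
from plan import *
C,R=ringpose('large'); z=R[:,2]; o=get_obs(); print(o['ee_pos'])
E
```

```text
small wrist offset from nominal seat (tool xyz) [-0.      0.0003  0.0005] angle to row x 31.7 to y 89.8 r 0.0238 275 row pos [-0.0343 -0.0003  0.0335] y ext [-0.0228  0.0226] z top -0.0232
small scene offset from nominal seat (tool xyz) [ 0.0008  0.0004 -0.0007] angle to row x 30.6 to y 89.6 r 0.0237 58 row pos [-0.0341 -0.0004  0.035 ] y ext [-0.0226  0.0225] z top -0.0241
[0.62168571 0.03104186 0.15240838]
```

```bash
python3 - <<'E'
import re
s=open('plan.py').read()
s=s.replace("'medium':([.5015,-.2469,.0465],.151,32.1)","'medium':([.5013,-.2467,.0463],.148,31.8)").replace("'large':([.4915,-.1778,.0495],.150,34.6)","'large':([.4915,-.1783,.0494],.150,34.5)")
open('plan.py','w').write(s)
E
python3 - <<'E'
from plan import *
C,R=ringpose('medium'); T=C+.0045*R[:,0]; z=R[:,2]
seq([(T-.12*z,R),(T,R)])
E
```

```text
shift [-1.111 -0.613 -0.634] turn [ 0.0016  0.0049 -0.003 ] dist 0.355 rows 8.0
shift [-0.   -0.    0.48] turn [0. 0. 0.] dist 0.12 rows 3.0
```

Request:
play_rows --motion '[[[-0.3, -0.16, -0.317, 0, 0.002, 0, 0.53], [-0.556, -0.307, -0.317, 0, 0.002, 0, 0.53], [-0.556, -0.307, -0.317, 0, 0.002, 0, 0.53], [-0.556, -0.307, -0.317, 0, 0.002, 0, 0.53], [-0.556, -0.307, -0.317, 0, 0.002, 0, 0.53]]]'

```text
time_s: 10.2
ee_pos: [0.5648, -0.1402, 0.1507]
eef_rot: [-3.139, -0.538, 1.693]
force: [0.6, 0.4, 0.6]
grip_width: 0.0718
grip_force: 0.0
```

Request:
play_rows --motion '[[[-0.556, -0.307, -0.317, 0.001, 0.003, -0.003, 0.53], [-0.556, -0.307, -0.317, 0.001, 0.003, -0.003, 0.53], [-0.556, -0.307, -0.317, 0.001, 0.003, -0.003, 0.53], [-0.556, -0.307, -0.317, 0.001, 0.003, -0.003, 0.53], [-0.556, -0.307, -0.317, 0.001, 0.003, -0.003, 0.53], [-0.556, -0.307, -0.317, 0.001, 0.003, -0.003, 0.53]]]'

```text
time_s: 10.8
ee_pos: [0.5107, -0.3049, 0.1487]
eef_rot: [3.137, -0.557, 1.72]
force: [0.3, 0.5, 0.6]
grip_width: 0.0718
grip_force: 0.0
```

```bash
cat > pre.py <<'E'
from plan import *
from ringfit import fitring
import sys
k=sys.argv[1]
C,R=ringpose(k); T=C+.0045*R[:,0]; seq([(T,R)])
c=grab('wrist'); W=np.nan_to_num(points(c),nan=9); hsv=cv2.cvtColor(c['frame'],cv2.COLOR_RGB2HSV)
m=(np.linalg.norm(W-C,axis=-1)<.037)&(W[...,2]>.027)&(hsv[...,1]<60)
a,n,h,u,r,kk,Q=fitring(W,m,R[:,0],0); print(k,a.round(4),'diff(tool)',((a-C)@R).round(4),np.arctan2(-n[0],n[1]).round(3),np.degrees(np.arcsin(n[2])).round(1),round(r,4),kk)
E
python3 pre.py medium
```

```text
shift [ 0.002 -0.005  0.472] turn [ 0.0007 -0.0002  0.0001] dist 0.118 rows 3.0
medium [ 0.5017 -0.2473  0.0464] diff(tool) [-0.0005  0.0003 -0.0004] 0.149 31.9 0.0281 505
```

Request:
play_rows --motion '[[[0, -0.004, 0.15, 0.0007, 0, 0, 0.53], [0, -0.004, 0.3, 0.0007, 0, 0, 0.53], [0, -0.004, 0.42, 0.0007, 0, 0, 0.53], [0, -0.004, 0.47, 0.0007, 0, 0, 0.53], [0, -0.004, 0.47, 0.0007, 0, 0, 0.53], [0, -0.004, 0.47, 0.0007, 0, 0, 0], [0, -0.004, 0.47, 0.0007, 0, 0, 0], [0, -0.004, 0.47, 0.0007, 0, 0, 0], [0, -0.004, 0.47, 0.0007, 0, 0, 0], [0, -0.004, 0.47, 0.0007, 0, 0, 0]]]' --grip_force 10

```text
time_s: 11.85
ee_pos: [0.5011, -0.2454, 0.0503]
eef_rot: [3.139, -0.554, 1.72]
force: [1.0, -2.6, 4.4]
grip_width: 0.0553
grip_force: 10.0
```

Request:
play_rows --motion '[[[0, 0, -0.1, 0, 0, 0, 0], [0, 0, -0.2, 0, 0, 0, 0], [0, 0, -0.4, 0, 0, 0, 0], [0, 0, -0.56, 0, 0, 0, 0], [0, 0, -0.56, 0, 0, 0, 0], [0, 0, -0.56, 0, 0, 0, 0]]]'

```text
time_s: 12.45
ee_pos: [0.5113, -0.3181, 0.1684]
eef_rot: [3.14, -0.555, 1.719]
force: [-0.6, 0.5, -1.8]
grip_width: 0.0549
grip_force: 10.0
```

```bash
python3 held.py medium
```

```text
[ 0.51134248 -0.31809397  0.16836107] [ 3.14007861 -0.55483806  1.71905755] 0.05486347695642636
held: face n(tool) [ 1.    -0.    -0.001] x of centre [-0.0031  0.0005  0.0039] npts 1630 z -0.0241 0.0318
target [0.5137607 0.1198786 0.04     ]
shift [1.302 0.264 0.811] turn [-0.0018 -0.0052  0.003 ] dist 0.389 rows 8.0
shift [-0.08   0.     0.523] turn [0. 0. 0.] dist 0.132 rows 3.0
```

Request:
play_rows --motion '[[[0.3, 0.06, 0.18, -0.001, -0.0026, 0.0015, 0], [0.657, 0.132, 0.397, -0.001, -0.0026, 0.0015, 0], [0.657, 0.132, 0.397, -0.001, -0.0026, 0.0015, 0], [0.657, 0.132, 0.397, -0.001, -0.0026, 0.0015, 0], [0.657, 0.132, 0.397, -0.001, -0.0026, 0.0015, 0], [0.657, 0.132, 0.397, -0.001, -0.0026, 0.0015, 0]]]'

```text
time_s: 13.1
ee_pos: [0.5154, -0.1221, 0.1702]
eef_rot: [3.141, -0.54, 1.71]
force: [0.0, 0.8, 0.1]
grip_width: 0.0555
grip_force: 10.0
```

Request:
play_rows --motion '[[[0.3, 0.06, 0.18, -0.001, -0.0026, 0.0015, 0], [0.657, 0.132, 0.397, -0.001, -0.0026, 0.0015, 0], [0.657, 0.132, 0.397, -0.001, -0.0026, 0.0015, 0], [0.657, 0.132, 0.397, -0.001, -0.0026, 0.0015, 0], [0.657, 0.132, 0.397, -0.001, -0.0026, 0.0015, 0], [0.657, 0.132, 0.397, -0.001, -0.0026, 0.0015, 0], [0.657, 0.132, 0.397, -0.001, -0.0026, 0.0015, 0]]]'

```text
time_s: 13.8
ee_pos: [0.5225, 0.07, 0.1695]
eef_rot: [3.14, -0.522, 1.696]
force: [-0.9, 0.9, -0.9]
grip_width: 0.0557
grip_force: 10.0
```

```bash
python3 - <<'E'
from place import *
packed('medium'); held()
C,R=rowpose('medium'); n,z=R[:,0],R[:,2]; T=C-R@[-.0031,.0003,.0039]
seq([(T+.0015*n-.004*z,R)])
E
```

```text
seat exp [-0.0208 -0.0028  0.1375] face med -0.0247 -> next centre x -0.0207 n [ 1.    -0.002  0.013] N 206 y [-0.0295  0.0247] ymid-e 0.0003 zmin-e -0.0299
[0.52253796 0.06998989 0.16954821] [ 3.13967133 -0.52240405  1.69570553]
held: face n(tool) [ 1.    -0.002 -0.001] x of centre [-0.0031 -0.0002  0.0037] npts 1651 z -0.0245 0.0321
shift [-0.065 -0.013  0.519] turn [ 0.0005  0.0002 -0.0002] dist 0.131 rows 3.0
```

Request:
play_rows --motion '[[[-0.065, -0.011, 0.1, 0.0005, 0, 0, 0], [-0.065, -0.011, 0.25, 0.0005, 0, 0, 0], [-0.065, -0.011, 0.4, 0.0005, 0, 0, 0], [-0.065, -0.011, 0.48, 0.0005, 0, 0, 0], [-0.065, -0.011, 0.51, 0.0005, 0, 0, 0], [-0.065, -0.011, 0.519, 0.0005, 0, 0, 0], [-0.065, -0.011, 0.519, 0.0005, 0, 0, 0], [-0.065, -0.011, 0.519, 0.0005, 0, 0, 0]]]'

```text
time_s: 14.7
ee_pos: [0.5139, 0.1208, 0.0502]
eef_rot: [3.141, -0.522, 1.698]
force: [-0.2, -0.4, -1.0]
grip_width: 0.0551
grip_force: 10.0
```

Request:
play_rows --motion '[[[0, 0, 0.002, 0, 0, 0, 0], [0, 0, 0.004, 0, 0, 0, 0], [0, 0, 0.006, 0, 0, 0, 0], [0, 0, 0.008, 0, 0, 0, 0], [0, 0, 0.008, 0, 0, 0, 0]]]'

```text
time_s: 15.2
ee_pos: [0.5134, 0.1224, 0.0478]
eef_rot: [-3.141, -0.523, 1.698]
force: [-0.8, 0.3, -0.9]
grip_width: 0.0552
grip_force: 10.0
```

Request:
play_rows --motion '[[[0, 0, 0.002, 0, 0, 0, 0], [0, 0, 0.004, 0, 0, 0, 0], [0, 0, 0.004, 0, 0, 0, 0]]]'

```text
time_s: 15.5
ee_pos: [0.5134, 0.1229, 0.0469]
eef_rot: [-3.141, -0.523, 1.698]
force: [0.4, -0.6, -0.7]
grip_width: 0.055
grip_force: 10.0
```

Request:
play_rows --motion '[[[0, 0, 0.002, 0, 0, 0, 0], [0, 0, 0.003, 0, 0, 0, 0], [0, 0, 0.003, 0, 0, 0, 0]]]'

```text
time_s: 15.8
ee_pos: [0.5134, 0.1232, 0.0462]
eef_rot: [-3.141, -0.523, 1.698]
force: [0.1, 0.1, -0.8]
grip_width: 0.0552
grip_force: 10.0
```

Request:
play_rows --motion '[[[0, 0, 0.001, 0, 0, 0, 0], [0, 0, 0.002, 0, 0, 0, 0], [0, 0, 0.002, 0, 0, 0, 0]]]'

```text
time_s: 16.1
ee_pos: [0.5133, 0.1235, 0.0458]
eef_rot: [-3.141, -0.523, 1.698]
force: [0.0, 0.2, -0.7]
grip_width: 0.055
grip_force: 10.0
```

Request:
play_rows --motion '[[[0, 0, 0.001, 0, 0, 0, 0], [0, 0, 0.002, 0, 0, 0, 0], [0, 0, 0.002, 0, 0, 0, 0]]]'

```text
time_s: 16.4
ee_pos: [0.5133, 0.1237, 0.0454]
eef_rot: [-3.141, -0.523, 1.698]
force: [0.4, -0.1, -0.7]
grip_width: 0.0553
grip_force: 10.0
```

Request:
play_rows --motion '[[[0, 0, 0.001, 0, 0, 0, 0], [0, 0, 0.002, 0, 0, 0, 0], [0, 0, 0.002, 0, 0, 0, 0]]]'

```text
time_s: 16.7
ee_pos: [0.5133, 0.1239, 0.045]
eef_rot: [-3.141, -0.522, 1.698]
force: [-0.4, -0.0, 0.7]
grip_width: 0.0553
grip_force: 10.0
```

Light contact is showing, so I release slowly and back out.

Request:
play_rows --motion '[[[0, 0, 0, 0, 0, 0, 0.2], [0, 0, 0, 0, 0, 0, 0.3], [0, 0, 0, 0, 0, 0, 0.4], [0, 0, 0, 0, 0, 0, 0.4], [0, 0, -0.05, 0, 0, 0, 0.4], [0, 0, -0.15, 0, 0, 0, 0.4], [0, 0, -0.35, 0, 0, 0, 0.4], [0, 0, -0.5, 0, 0, 0, 0.4], [0, 0, -0.5, 0, 0, 0, 0.4], [0, 0, -0.5, 0, 0, 0, 0.4]]]'

```text
time_s: 17.7
ee_pos: [0.5213, 0.0616, 0.1539]
eef_rot: [3.141, -0.522, 1.697]
force: [0.9, -0.5, 0.1]
grip_width: 0.0657
grip_force: 0.0
```

```bash
python3 chk.py medium; python3 - <<'E'
from plan import *
C,R=ringpose('large'); T=C+.0045*R[:,0]; z=R[:,2]
seq([(T-.12*z,R),(T,R)])
E
```

```text
medium wrist offset from nominal seat (tool xyz) [0.0008 0.     0.0004] angle to row x 33.3 to y 90.0 r 0.0276 372 row pos [ 0.0036 -0.      0.036 ] y ext [-0.0263  0.0272] z top -0.0271
medium scene offset from nominal seat (tool xyz) [0.002  0.0002 0.0001] angle to row x 32.2 to y 89.9 r 0.0278 65 row pos [ 0.0045 -0.0002  0.0369] y ext [-0.0251  0.0263] z top -0.0274
shift [-1.041 -0.232 -0.592] turn [ 0.0017  0.0126 -0.0032] dist 0.305 rows 7.0
shift [ 0.   -0.    0.48] turn [0. 0. 0.] dist 0.12 rows 3.0
```

Request:
play_rows --motion '[[[-0.25, -0.05, -0.3, 0, 0.006, 0, 0.7], [-0.52, -0.116, -0.3, 0.001, 0.006, -0.0016, 0.7], [-0.52, -0.116, -0.3, 0.001, 0.006, -0.0016, 0.7], [-0.52, -0.116, -0.3, 0.001, 0.006, -0.0016, 0.7], [-0.52, -0.116, -0.3, 0.001, 0.006, -0.0016, 0.7]]]'

```text
time_s: 18.3
ee_pos: [0.511, -0.0908, 0.1521]
eef_rot: [-3.138, -0.562, 1.706]
force: [-0.3, 0.3, -0.1]
grip_width: 0.0799
grip_force: 0.0
```

Request:
play_rows --motion '[[[-0.52, -0.116, -0.29, 0.001, 0.0066, -0.0016, 0.7], [-0.52, -0.116, -0.29, 0.001, 0.0066, -0.0016, 0.7], [-0.52, -0.116, -0.29, 0.001, 0.0066, -0.0016, 0.7], [-0.52, -0.116, -0.29, 0.001, 0.0066, -0.0016, 0.7], [-0.52, -0.116, -0.29, 0.001, 0.0066, -0.0016, 0.7]]]'

```text
time_s: 18.8
ee_pos: [0.5036, -0.2406, 0.1452]
eef_rot: [-3.14, -0.603, 1.721]
force: [0.2, -0.2, -0.3]
grip_width: 0.0799
grip_force: 0.0
```

```bash
python3 pre.py large
```

```text
shift [ 0.01  -0.01   0.459] turn [-0.0002 -0.0001  0.0001] dist 0.115 rows 3.0
large [ 0.4917 -0.1788  0.0493] diff(tool) [-0.0005  0.0002 -0.0002] 0.149 34.4 0.0323 623
```

Request:
play_rows --motion '[[[0.008, -0.009, 0.15, 0, 0, 0, 0.7], [0.008, -0.009, 0.3, 0, 0, 0, 0.7], [0.008, -0.009, 0.42, 0, 0, 0, 0.7], [0.008, -0.009, 0.456, 0, 0, 0, 0.7], [0.008, -0.009, 0.456, 0, 0, 0, 0.7], [0.008, -0.009, 0.456, 0, 0, 0, 0.2], [0.008, -0.009, 0.456, 0, 0, 0, 0.2], [0.008, -0.009, 0.456, 0, 0, 0, 0.2], [0.008, -0.009, 0.456, 0, 0, 0, 0.2], [0.008, -0.009, 0.456, 0, 0, 0, 0.2]]]' --grip_force 10

```text
time_s: 19.85
ee_pos: [0.4914, -0.177, 0.0535]
eef_rot: [3.141, -0.601, 1.722]
force: [0.4, -0.2, 5.0]
grip_width: 0.063
grip_force: 10.0
```

Request:
play_rows --motion '[[[0, 0, -0.1, 0, 0, 0, 0.2], [0, 0, -0.2, 0, 0, 0, 0.2], [0, 0, -0.4, 0, 0, 0, 0.2], [0, 0, -0.56, 0, 0, 0, 0.2], [0, 0, -0.56, 0, 0, 0, 0.2], [0, 0, -0.56, 0, 0, 0, 0.2]]]'

```text
time_s: 20.45
ee_pos: [0.5029, -0.2551, 0.1679]
eef_rot: [-3.141, -0.601, 1.721]
force: [-0.6, -0.3, -1.8]
grip_width: 0.0631
grip_force: 10.0
```

```bash
python3 held.py large
```

```text
[ 0.50287595 -0.25512334  0.16790635] [-3.14133958 -0.60144766  1.72070898] 0.06314199563679898
held: face n(tool) [ 1.    -0.004  0.   ] x of centre [-0.0031  0.0001  0.0036] npts 2004 z -0.0288 0.0354
target [0.41969044 0.0985883  0.043     ]
shift [ 1.038 -0.121  0.699] turn [-0.0023 -0.0126  0.0032] dist 0.314 rows 7.0
shift [-0.08  -0.     0.523] turn [0. 0. 0.] dist 0.132 rows 3.0
```

Request:
play_rows --motion '[[[0.25, -0.03, 0.16, -0.001, -0.006, 0.0016, 0.2], [0.525, -0.06, 0.342, -0.001, -0.006, 0.0016, 0.2], [0.525, -0.06, 0.342, -0.001, -0.006, 0.0016, 0.2], [0.525, -0.06, 0.342, -0.001, -0.006, 0.0016, 0.2], [0.525, -0.06, 0.342, -0.001, -0.006, 0.0016, 0.2]]]'

```text
time_s: 21.0
ee_pos: [0.464, -0.1008, 0.1715]
eef_rot: [-3.14, -0.565, 1.711]
force: [0.6, -0.9, -1.5]
grip_width: 0.0631
grip_force: 10.0
```

Request:
play_rows --motion '[[[0.25, -0.03, 0.16, -0.001, -0.0065, 0.0016, 0.2], [0.525, -0.06, 0.342, -0.001, -0.0065, 0.0016, 0.2], [0.525, -0.06, 0.342, -0.001, -0.0065, 0.0016, 0.2], [0.525, -0.06, 0.342, -0.001, -0.0065, 0.0016, 0.2], [0.525, -0.06, 0.342, -0.001, -0.0065, 0.0016, 0.2], [0.525, -0.06, 0.342, -0.001, -0.0065, 0.0016, 0.2], [0.525, -0.06, 0.342, -0.001, -0.0065, 0.0016, 0.2]]]'

```text
time_s: 21.7
ee_pos: [0.4287, 0.0493, 0.1698]
eef_rot: [-3.141, -0.523, 1.696]
force: [-0.6, 0.4, -1.0]
grip_width: 0.0632
grip_force: 10.0
```

```bash
python3 - <<'E'
from place import *
print(get_obs()['qpos'])
packed('large'); held()
C,R=rowpose('large'); n,z=R[:,0],R[:,2]; T=C-R@[-.0031,.0001,.0036]
seq([(T+.0010*n-.004*z,R)])
E
```

```text
[-0.24916635  0.18139642  1.89009365  0.50132906  1.31294094 -0.56472673]
seat exp [-0.02   -0.0027  0.1348] face med -0.0238 -> next centre x -0.0198 n [ 1.    -0.001  0.013] N 256 y [-0.0335  0.0289] ymid-e 0.0004 zmin-e -0.0331
[0.42873377 0.04933491 0.16975934] [-3.14073326 -0.52309273  1.69569474]
held: face n(tool) [ 1.    -0.004 -0.   ] x of centre [-0.003   0.0002  0.0034] npts 2004 z -0.0285 0.0351
shift [-0.065 -0.011  0.508] turn [-0.      0.0001 -0.0001] dist 0.128 rows 3.0
```

Request:
play_rows --motion '[[[-0.063, -0.011, 0.1, 0, 0, 0, 0.2], [-0.063, -0.011, 0.25, 0, 0, 0, 0.2], [-0.063, -0.011, 0.4, 0, 0, 0, 0.2], [-0.063, -0.011, 0.47, 0, 0, 0, 0.2], [-0.063, -0.011, 0.5, 0, 0, 0, 0.2], [-0.063, -0.011, 0.508, 0, 0, 0, 0.2], [-0.063, -0.011, 0.508, 0, 0, 0, 0.2], [-0.063, -0.011, 0.508, 0, 0, 0, 0.2]]]'

```text
time_s: 22.6
ee_pos: [0.419, 0.0995, 0.0526]
eef_rot: [-3.141, -0.523, 1.698]
force: [-0.1, 1.7, -0.9]
grip_width: 0.0628
grip_force: 11.1
```

Request:
play_rows --motion '[[[0, 0, 0.002, 0, 0, 0, 0.2], [0, 0, 0.004, 0, 0, 0, 0.2], [0, 0, 0.006, 0, 0, 0, 0.2], [0, 0, 0.008, 0, 0, 0, 0.2], [0, 0, 0.008, 0, 0, 0, 0.2]]]'

```text
time_s: 23.1
ee_pos: [0.4191, 0.1007, 0.0505]
eef_rot: [-3.141, -0.523, 1.698]
force: [0.2, 0.3, -0.3]
grip_width: 0.0632
grip_force: 10.6
```

Request:
play_rows --motion '[[[0, 0, 0.002, 0, 0, 0, 0.2], [0, 0, 0.004, 0, 0, 0, 0.2], [0, 0, 0.004, 0, 0, 0, 0.2]]]'

```text
time_s: 23.4
ee_pos: [0.4189, 0.1012, 0.0495]
eef_rot: [-3.141, -0.523, 1.698]
force: [0.0, 1.4, 1.0]
grip_width: 0.0632
grip_force: 10.6
```

Request:
play_rows --motion '[[[0, 0, 0.001, 0, 0, 0, 0.2], [0, 0, 0.002, 0, 0, 0, 0.2], [0, 0, 0.002, 0, 0, 0, 0.2]]]'

```text
time_s: 23.7
ee_pos: [0.4189, 0.1014, 0.0491]
eef_rot: [-3.141, -0.523, 1.698]
force: [1.4, 0.9, 1.0]
grip_width: 0.0633
grip_force: 10.7
```

Request:
play_rows --motion '[[[0, 0, 0.001, 0, 0, 0, 0.2], [0, 0, 0.002, 0, 0, 0, 0.2], [0, 0, 0.002, 0, 0, 0, 0.2]]]'

```text
time_s: 24.0
ee_pos: [0.4188, 0.1017, 0.0487]
eef_rot: [-3.141, -0.523, 1.698]
force: [-0.4, 1.3, 1.1]
grip_width: 0.0634
grip_force: 10.7
```

Request:
play_rows --motion '[[[0, 0, 0.001, 0, 0, 0, 0.2], [0, 0, 0.002, 0, 0, 0, 0.2], [0, 0, 0.002, 0, 0, 0, 0.2]]]'

```text
time_s: 24.3
ee_pos: [0.4188, 0.1019, 0.0482]
eef_rot: [-3.141, -0.523, 1.698]
force: [0.3, 0.7, 1.4]
grip_width: 0.0635
grip_force: 10.8
```

Request:
play_rows --motion '[[[0, 0, 0.001, 0, 0, 0, 0.2], [0, 0, 0.001, 0, 0, 0, 0.2], [0, 0, 0.001, 0, 0, 0, 0.2]]]'

```text
time_s: 24.6
ee_pos: [0.4188, 0.1021, 0.0481]
eef_rot: [-3.141, -0.523, 1.698]
force: [-0.5, 0.8, 0.9]
grip_width: 0.0631
grip_force: 10.8
```

Request:
play_rows --motion '[[[0, 0, 0.001, 0, 0, 0, 0.2], [0, 0, 0.002, 0, 0, 0, 0.2], [0, 0, 0.002, 0, 0, 0, 0.2]]]'

```text
time_s: 24.9
ee_pos: [0.4188, 0.1023, 0.0476]
eef_rot: [-3.141, -0.523, 1.698]
force: [-0.2, 0.7, 1.8]
grip_width: 0.0635
grip_force: 10.8
```

Request:
play_rows --motion '[[[0, 0, 0, 0, 0, 0, 0.36], [0, 0, 0, 0, 0, 0, 0.4], [0, 0, 0, 0, 0, 0, 0.55], [0, 0, 0, 0, 0, 0, 0.55], [0, 0, -0.05, 0, 0, 0, 0.55], [0, 0, -0.15, 0, 0, 0, 0.55], [0, 0, -0.35, 0, 0, 0, 0.55], [0, 0, -0.5, 0, 0, 0, 0.55], [0, 0, -0.5, 0, 0, 0, 0.55], [0, 0, -0.5, 0, 0, 0, 0.55]]]'

```text
time_s: 25.9
ee_pos: [0.4268, 0.0399, 0.1564]
eef_rot: [3.141, -0.522, 1.697]
force: [-0.1, -0.8, -1.5]
grip_width: 0.0727
grip_force: 0.0
```

```bash
python3 chk.py large; python3 chk.py medium;python3 chk.py small; python3 - <<'E'
from plan import *
c=grab('scene'); W=points(c); f=c['frame'].astype(int)
c_,s_=np.cos(YB),np.sin(YB); B=np.array([[-s_,c_,0],[-c_,-s_,0],[0,0,1]])
q=(W-OB)@B.T; q[...,2]=W[...,2]
m=(f.min(-1)>70)&(np.ptp(f,axis=-1)<35)&(q[...,2]>.08)&(q[...,0]>.0)&(q[...,0]<.2)&(abs(q[...,1])<.2)
P=q[m]; i=P[:,2]>P[:,2].max()-.004; print('lid top',np.median(P[i],0),P.max(0),P[i].min(0),P[i].max(0))
# outer plane: points with largest x
for z0 in (.1,.15,.2,.25):
    t=P[abs(P[:,2]-z0)<.005]; print(z0,len(t),np.percentile(t[:,0],[2,50,98]).round(4))
E
```

```text
large wrist offset from nominal seat (tool xyz) [0.0011 0.     0.0009] angle to row x 33.0 to y 89.2 r 0.0316 456 row pos [-0.0052 -0.      0.0388] y ext [-0.0303  0.0304] z top -0.0308
large scene offset from nominal seat (tool xyz) [ 0.0022 -0.0012  0.0004] angle to row x 33.3 to y 89.3 r 0.0333 79 row pos [-0.0045  0.0012  0.0397] y ext [-0.0312  0.0312] z top -0.0313
medium wrist offset from nominal seat (tool xyz) [0.0007 0.0003 0.0004] angle to row x 33.6 to y 90.0 r 0.0281 369 row pos [ 0.0036 -0.0003  0.036 ] y ext [-0.0273  0.0256] z top -0.0268
medium scene offset from nominal seat (tool xyz) [0.0018 0.0003 0.0002] angle to row x 33.5 to y 89.3 r 0.0288 72 row pos [ 0.0044 -0.0003  0.0367] y ext [-0.0262  0.0265] z top -0.0258
small wrist offset from nominal seat (tool xyz) [ 0.0007 -0.0006  0.0009] angle to row x 31.5 to y 89.9 r 0.0245 392 row pos [-0.0334  0.0006  0.0336] y ext [-0.0242  0.0219] z top -0.0235
small scene offset from nominal seat (tool xyz) [ 0.0014  0.0005 -0.0026] angle to row x 31.7 to y 89.6 r 0.0244 61 row pos [-0.0346 -0.0005  0.0369] y ext [-0.0225  0.0233] z top -0.0227
lid top [ 0.08588956 -0.01827865  0.27437474] [0.1433297  0.17345194 0.27784171] [ 0.07672146 -0.17151816  0.27385   ] [0.08866624 0.1629194  0.27784171]
0.1 61 [0.0989 0.1349 0.1393]
0.15 69 [0.0834 0.1164 0.125 ]
0.2 73 [0.0709 0.0996 0.1109]
0.25 86 [0.0551 0.0873 0.097 ]
```

All three rings are seated. Next is the lid, at about 1.30 rad. I work out a pushing arc for the closed fingertips on its outside.

```bash
cat > lid.py <<'E'
from plan import *
c_,s_=np.cos(YB),np.sin(YB); bx=np.array([-s_,c_,0]); by=np.array([-c_,-s_,0])
O=np.array([OB[0],OB[1],0])
def w(x,z,y=0): return O+x*bx+y*by+np.array([0,0,z])
RV=Rt(YB,0)
def K(th,rho=.17,over=0): return .105-rho*np.cos(th)+(.04-over)*np.sin(th),.055+rho*np.sin(th)+(.04-over)*np.cos(th)
def tcp(th,rho=.17,over=0): x,z=K(th,rho,over); return x+.008,z+.019
E
python3 - <<'E'
from lid import *
a=tcp(1.30); print('start contact',a, w(*a), 'yaw check', RV.round(3).tolist())
seq([(w(-.06,.40),RV),(w(a[0]+.03,.40),RV),(w(a[0]+.03,a[1]),RV),(w(*a),RV)])
for t in np.arange(1.3,-.01,-.065): p=tcp(t); print(round(t,3),'x,z frac from contact',round((p[0]-a[0])/.25,3),round((a[1]-p[1])/.25,3))
E
```

```text
start contact (np.float64(0.10606752655050786), np.float64(0.24850484466590628)) [0.50077083 0.22242668 0.24850484] yaw check [[-0.126, 0.992, -0.0], [0.992, 0.126, -0.0], [0.0, -0.0, -1.0]]
shift [ 0.506  0.385 -0.838] turn [-0.0003 -0.0833  0.0002] dist 0.263 rows 6.0
shift [0.784 0.    0.   ] turn [0. 0. 0.] dist 0.196 rows 4.0
shift [0.    0.    0.606] turn [0. 0. 0.] dist 0.151 rows 4.0
shift [-0.12 -0.    0.  ] turn [0. 0. 0.] dist 0.03 rows 1.0
1.3 x,z frac from contact 0.0 0.0
1.235 x,z frac from contact -0.045 0.003
1.17 x,z frac from contact -0.09 0.009
1.105 x,z frac from contact -0.135 0.019
1.04 x,z frac from contact -0.179 0.031
0.975 x,z frac from contact -0.221 0.045
0.91 x,z frac from contact -0.263 0.063
0.845 x,z frac from contact -0.304 0.083
0.78 x,z frac from contact -0.343 0.106
0.715 x,z frac from contact -0.381 0.131
0.65 x,z frac from contact -0.417 0.159
0.585 x,z frac from contact -0.451 0.189
0.52 x,z frac from contact -0.483 0.221
0.455 x,z frac from contact -0.513 0.255
0.39 x,z frac from contact -0.54 0.292
0.325 x,z frac from contact -0.566 0.329
0.26 x,z frac from contact -0.588 0.369
0.195 x,z frac from contact -0.608 0.409
0.13 x,z frac from contact -0.626 0.451
0.065 x,z frac from contact -0.64 0.494
0.0 x,z frac from contact -0.652 0.538
```

Request:
play_rows --motion '[[[0, 0, -0.2, 0, 0, 0, -1], [0.1, 0.1, -0.4, 0, -0.0833, 0, -1], [0.506, 0.385, -0.838, 0, -0.0833, 0, -1], [0.506, 0.385, -0.838, 0, -0.0833, 0, -1], [0.506, 0.385, -0.838, 0, -0.0833, 0, -1], [0.506, 0.385, -0.838, 0, -0.0833, 0, -1], [0.506, 0.385, -0.838, 0, -0.0833, 0, -1], [0.506, 0.385, -0.838, 0, -0.0833, 0, -1], [0.506, 0.385, -0.838, 0, -0.0833, 0, -1]]]' --grip_force 10

```text
time_s: 27.15
ee_pos: [0.5212, 0.057, 0.3989]
eef_rot: [-3.139, -0.0, 1.697]
force: [-0.9, -0.6, 1.2]
grip_width: 0.0043
grip_force: 0.0
```

Request:
play_rows --motion '[[[0.784, 0, 0, 0, 0, 0, -1], [0.784, 0, 0, 0, 0, 0, -1], [0.784, 0, 0, 0, 0, 0, -1], [0.784, 0, 0, 0, 0, 0, -1], [0.784, 0, 0, 0, 0, 0, -1], [0.784, 0, 0, 0, 0, 0, -1]]]'

```text
time_s: 27.75
ee_pos: [0.4965, 0.2518, 0.3994]
eef_rot: [-3.139, 0.001, 1.699]
force: [0.1, -0.8, -0.2]
grip_width: 0.0004
grip_force: 0.0
```

```bash
python3 - <<'E'
from lid import *
o=get_obs(); print(o['ee_pos'],o['eef_rot'],o['grip_width'])
a=tcp(1.30)
seq([(w(a[0]+.03,a[1]),RV),(w(*a),RV)])
c=grab('wrist'); W=points(c); q=np.stack([(W-O)@bx,(W-O)@by,W[...,2]],-1)
f=c['frame'].astype(int); m=(f.min(-1)>60)&(np.ptp(f,axis=-1)<35)&(q[...,2]>.07)&(abs(q[...,1])<.18)&(q[...,2]<.3)&(q[...,0]<.2)
P=q[m]; print(len(P))
for z0 in (.1,.15,.2,.25):
    t=P[abs(P[:,2]-z0)<.005]; print(z0,len(t),np.percentile(t[:,0],[2,50,98]).round(4) if len(t) else '')
for k in ('small','medium','large'):
    pass
c=grab('scene'); W=points(c); f=c['frame']
for px in ((588,320),(610,375)):
    u,v=int(px[0]/1.5),int(px[1]/1.5); print('loupe/beaker',np.nanmedian(W[v-4:v+4,u-4:u+4].reshape(-1,3),0))
E
```

```text
[0.49646698 0.25183942 0.39936125] [-3.13940663e+00  8.74373159e-04  1.69877662e+00] 0.00043311646377460985
shift [0.002 0.004 0.603] turn [-0.0003  0.0001  0.0003] dist 0.151 rows 4.0
shift [-0.12 -0.    0.  ] turn [0. 0. 0.] dist 0.03 rows 1.0
26343
0.1 566 [0.1342 0.1356 0.1378]
0.15 790 [0.1204 0.1218 0.1235]
0.2 1085 [0.1063 0.1079 0.1096]
0.25 1463 [0.0924 0.0942 0.0958]
loupe/beaker [0.4523007  0.38214179 0.03598488]
loupe/beaker [0.56258241 0.41945184 0.04610498]
```

Request:
play_rows --motion '[[[0, 0, 0.2, 0, 0, 0, -1], [0, 0, 0.4, 0, 0, 0, -1], [0, 0, 0.603, 0, 0, 0, -1], [0, 0, 0.603, 0, 0, 0, -1], [0, 0, 0.603, 0, 0, 0, -1]]]'

```text
time_s: 28.35
ee_pos: [0.4973, 0.2509, 0.2513]
eef_rot: [3.142, 0.0, 1.696]
force: [-0.4, -0.4, 0.2]
grip_width: 0.0005
grip_force: 0.0
```

Request:
play_rows --motion '[[[-0.06, 0, 0, 0, 0, 0, -1], [-0.12, 0, 0, 0, 0, 0, -1], [-0.165, 0, 0.003, 0, 0, 0, -1], [-0.21, 0, 0.009, 0, 0, 0, -1], [-0.255, 0, 0.019, 0, 0, 0, -1], [-0.299, 0, 0.031, 0, 0, 0, -1], [-0.341, 0, 0.045, 0, 0, 0, -1], [-0.383, 0, 0.063, 0, 0, 0, -1], [-0.424, 0, 0.083, 0, 0, 0, -1], [-0.463, 0, 0.106, 0, 0, 0, -1]]]'

```text
time_s: 29.35
ee_pos: [0.5114, 0.1362, 0.2226]
eef_rot: [-3.141, 0.0, 1.698]
force: [0.4, 1.9, 0.9]
grip_width: 0.0005
grip_force: 0.9
```

Pushing against about 2 N. I continue along the arc.

Request:
play_rows --motion '[[[-0.038, 0, 0.025, 0, 0, 0, -1], [-0.074, 0, 0.053, 0, 0, 0, -1], [-0.108, 0, 0.083, 0, 0, 0, -1], [-0.14, 0, 0.115, 0, 0, 0, -1], [-0.17, 0, 0.149, 0, 0, 0, -1], [-0.197, 0, 0.186, 0, 0, 0, -1], [-0.223, 0, 0.223, 0, 0, 0, -1], [-0.245, 0, 0.263, 0, 0, 0, -1], [-0.265, 0, 0.303, 0, 0, 0, -1], [-0.283, 0, 0.345, 0, 0, 0, -1]]]'

```text
time_s: 30.35
ee_pos: [0.5204, 0.0664, 0.1362]
eef_rot: [-3.141, 0.0, 1.698]
force: [-0.8, 1.2, 2.1]
grip_width: 0.0003
grip_force: 0.5
```

```bash
python3 - <<'E'
from lid import *
o=get_obs(); print(o['ee_pos'],o['force'])
for k in (.13,.065,.02,0): print(k,w(*tcp(k)))
E
```

```text
[0.52040775 0.06638273 0.13619659] [-0.83223478  1.24336961  2.05256125]
0.13 [0.52043112 0.06721923 0.13570028]
0.065 [0.52089139 0.06358559 0.12495775]
0.02 [0.52115821 0.0614792  0.11739177]
0 [0.52126301 0.06065187 0.114     ]
```

Request:
play_rows --motion '[[[-0.008, 0, 0.022, 0, 0, 0, -1], [-0.014, 0, 0.045, 0, 0, 0, -1], [-0.02, 0, 0.065, 0, 0, 0, -1], [-0.023, 0, 0.075, 0, 0, 0, -1], [-0.023, 0, 0.075, 0, 0, 0, -1]]]'

```text
time_s: 30.85
ee_pos: [0.521, 0.0611, 0.118]
eef_rot: [-3.141, 0.0, 1.698]
force: [-0.6, -1.1, 0.6]
grip_width: 0.0007
grip_force: 0.0
```

Request:
play_rows --motion '[[[0, 0, 0.005, 0, 0, 0, -1], [0, 0, 0.01, 0, 0, 0, -1], [0, 0, 0.01, 0, 0, 0, -1]]]'

```text
time_s: 31.15
ee_pos: [0.5211, 0.0611, 0.1158]
eef_rot: [-3.141, 0.0, 1.698]
force: [0.4, 0.1, 0.3]
grip_width: 0.0005
grip_force: 0.0
```

```bash
cat > lc.py <<'E'
from lid import *
for v in ('scene','wrist'):
    c=grab(v); W=points(c); q=np.stack([(W-O)@bx,(W-O)@by,W[...,2]],-1); f=c['frame'].astype(int)
    m=(q[...,0]>-.105)&(q[...,0]<.1)&(abs(q[...,1])<.165)&(q[...,2]>.07)&(q[...,2]<.125)&(f.min(-1)>60)&(np.ptp(f,axis=-1)<30)
    P=q[m]; 
    for _ in range(4):
        p=np.polyfit(P[:,0],P[:,2],1); P=P[abs(P[:,2]-np.polyval(p,P[:,0]))<.004]
    print(v,len(P),'lid angle',-np.arctan(p[0]).round(4),'z at free edge',np.polyval(p,-.111).round(4),'at hinge',np.polyval(p,.105).round(4))
E
python3 lc.py
```

```text
scene 6797 lid angle 0.0064 z at free edge 0.0966 at hinge 0.0952
wrist 137950 lid angle 0.0079 z at free edge 0.0968 at hinge 0.0951
```

The lid is at about 0.007 rad, so already shut within tolerance. I press lightly, then retreat.

Request:
play_rows --motion '[[[0, 0, 0.003, 0, 0, 0, -1], [0, 0, 0.006, 0, 0, 0, -1], [0, 0, 0.006, 0, 0, 0, -1]]]'

```text
time_s: 31.55
ee_pos: [0.5212, 0.061, 0.1147]
eef_rot: [-3.142, 0.0, 1.698]
force: [-2.2, -0.9, 6.1]
grip_width: 0.0006
grip_force: 3.0
```

Request:
play_rows --motion '[[[0, 0, -0.1, 0, 0, 0, -1], [0, 0, -0.3, 0, 0, 0, -1], [0, 0, -0.6, 0, 0, 0, -1], [0, 0, -0.6, 0, 0, 0, -1], [0, 0, -0.6, 0, 0, 0, -1], [0, 0, -0.6, 0, 0, 0, -1]]]'

```text
time_s: 32.15
ee_pos: [0.521, 0.0611, 0.2638]
eef_rot: [-3.141, 0.0, 1.698]
force: [0.3, 0.6, -0.2]
grip_width: 0.0003
grip_force: 0.0
```

```bash
python3 lc.py; python3 - <<'E'
from h import *
o=get_obs(); print(o['time_s'],o['ee_pos'],o['joint_vel'])
c=grab('scene'); save('pics/end.png',c['frame'],1.5)
E
```

```text
scene 7949 lid angle 0.0007 z at free edge 0.0954 at hinge 0.0952
wrist 53257 lid angle 0.003 z at free edge 0.0957 at hinge 0.095
32.25 [0.5206813  0.06109882 0.26278203] [-0.00080248  0.00388269 -0.00268177 -0.00069918  0.00366624  0.00026429]
```

View pics/end.png

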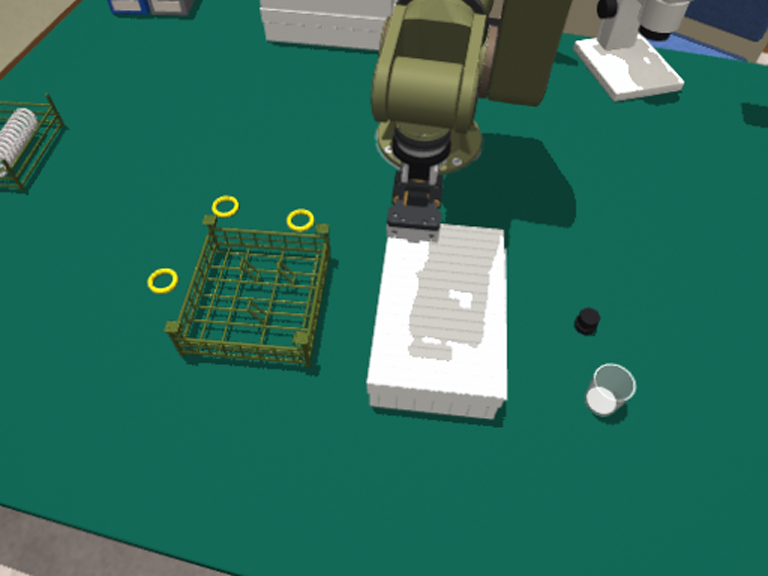

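The picture shows the lid shut flat (440,310), the basket empty (255,290), and the loupe (588,320) and beaker (610,390) unmoved.

```bash
python3 -c "
from station import workorder
print(workorder.hand_in())"
```

```text
the job is handed in; nothing more can be done
None
```

All three rings are packed in the rows of their own diameter, the lid measures shut to within about 0.003 rad, the beaker and loupe were not disturbed, and the job is handed in at about 32 s; before the lid closed, the rings leaned about 32° (small), 33.5° (medium) and 33° (large) against the 35° limit, and no verdict came back.

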